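# Clamp a grain bar in the holding jig with its edge thumbwheel

### The job

Lay the oblong grain bar flat in the jig's open channel, lengthwise along the fence and about centred, and let go of it. Then roll the jig's edge thumbwheel with a fingertip, stroke by stroke, until the jaw has pushed the bar against the fence and grips it firmly; press the wheel only lightly so that neither wheel nor bar is overloaded, do not push the jaw itself, and leave everything else where it is.

Things in the scene. Friction and masses are not known exactly. Their poses are not given: they have to be found in the camera images.
- bar: the oblong pressed-grain bar, rigid, 36 mm (its x) by 60 mm (its y) by 26 mm tall, about 70 g, loose on the table. Origin: centre of its underside, z up. The only oblong piece; the square and three-sided pieces are not wanted. It may be gripped by its 60 mm length.
- jig: holding jig on four springy rubber feet; it cannot slide. Steel bed 180 x 84 mm, 8 mm thick; origin under the bed, 12 mm above the table, z up. Along its x: white housing (x -96 to -28 mm, 52 mm wide, top 56 mm above the origin) with the thumbwheel in its slot; moving jaw; channel for the bar (48 to 56 mm wide at the start, open above and at both y ends); fixed fence. All centred on its y = 0
- fence_face (a point): centre of the face of the fixed fence that looks at the jaw (55 mm along the jig's x, 19 mm above the jig's origin); axes as the jig's. The fence is an upright aluminium plate 12 mm thick, 44 mm long in the jig's y, its top 22 mm above the bed
- jaw: the moving jaw, an upright aluminium plate 12 mm thick, 44 mm long in the jig's y, its top 23 mm above the bed. It slides along the jig's x only (origin as the jig's when fully open, axes as the jig's); starts 0 to 8 mm from fully open, grips the bar at about 20 mm, and stays where it is left, keeping a grip of up to about 6 N
- jaw_face (a point): centre of the jaw's face that looks at the fence; axes as the jig's. Once the bar touches the fence, the grip on it grows by about 3.4 N for each further newton along the stroke on the wheel. A firm grip is over 3.5 N (about 3 N along the stroke); over 18 N crushes the bar. A fingertip that stops and draws back on the wheel rolls it back and loosens the grip: lift off while moving on
- wheel: thumbwheel: black ribbed disc, radius 24 mm, 14 mm wide, axis level along the jig's y; origin at its centre, turns with it. Its top 6 mm stands out of the slot. Stroking the top towards the fence (jig +x) closes the jaw, 2 mm per 7 mm of stroke, in several strokes; stroking back opens it. Free running resists with about 2 N along the stroke
- wheel_top (a point): the wheel's crest, 62 mm above the jig's origin, on its y = 0; does not turn; axes as the jig's. Pressed there, wheel and jig together sink on the rubber feet by 1 mm per 6 N, at most 5 mm. More than 12 N overloads the wheel. A fingertip slips on the wheel when the stroke resists with more than about the press (friction near 1)
- square: square pressed-grain piece, 42 x 42 x 22 mm, loose; a bystander. Origin: centre of its underside
- wedge: three-sided pressed-grain piece, 24 mm tall, about 45 mm sides, loose; a bystander. Origin: centre of its underside
- wedge_b: a second three-sided pressed-grain piece, as the other; a bystander
- cutter: heart-shaped sheet-steel cutter, about 80 mm across, 25 mm tall, loose; a bystander. Origin on the table inside it
- bowl: white ceramic bowl, 130 mm across, 48 mm tall; a bystander
- jar: closed jar, 66 mm across, 100 mm tall; a bystander
- spatula: spatula lying on the table; a bystander
- cup: steel cup, 72 mm across, 75 mm tall; a bystander
Mind the look-alikes: they are no part of the job. What is shaped like the part that bears jig but red is not meant.

How it is judged:
By the outcome, as a careful person would: the job done as asked, in the order asked, and still so for the second after the job is handed in, with the robot touching nothing.
It also fails if it takes over 64 s, if anything falls off the work surface, if the arm or the gripper's body presses on something with over 40 N, if the wrist force passes 120 N, or if a joint passes its speed limit or range.

### The arm

A 6-joint arm with a two-finger parallel gripper is mounted at the origin on the work surface. World frame = base frame: x ahead of the robot, y to its left, z up, the work surface at z = 0. Lengths are in m, angles in degrees, forces in N, time in s.
With the tool pointing down it reaches from about 0.375 to 0.9 m from the base axis. Payload 3.1 kg.
Tool frame: the origin (TCP) lies at the very end of the fingers, on their centre line; the grasp point (between the pads) lies 19 mm behind it; z points along the fingers, x is the direction in which the jaws open and shut, and the axes are right-handed (so a half turn about z gives the same grasp; the last joint's range is limited). The gripper opens to 87 mm and grips with 3 to 60 N. Pads are 19 mm wide; open, the fingers measure 117 mm over their backs; the gripper's body (75 mm by 190 mm) begins 51 mm behind the grasp point.
Start: joints at [63.226, 30.224, 82.088, -0, 67.689, -10.227], TCP at [0.178, 0.599, 0.223] pointing down, gripper open.
Joint ranges: [-176.69, 176.69], [-43.24, 126.21], [12.49, 139.97], [-82, 262], [0, 151.66], [-163.58, 163.58]. Speed limits (degrees/s): [159.86, 159.86, 180, 180, 180, 180].

### API

Orientations are given as a 3x3 rotation matrix whose columns are the frame's x, y, z axes.
In Python, from rig import bot gives the robot as it stands.
- The arm moves only by the tool arm_command, never from a script. Its argument "plan" is a list of rows, each an object of numbers: "claw": the opening, from 0 (shut) to 1 (fully open); "dx", "dy", "dz": the shift along the tool's x, y, z in cm; "twist": the turn about the tool's z in degrees. A call has 1 to 8 rows; each row is the pose to reach, as a shift and turn from the pose measured when the call began, along the tool's axes at that moment; what a row does not reach only later rows make up. A row lasts 1/12 s, in which the tool goes at most 41.7 mm and 7.16 degrees, less where a joint would pass 70% of its speed; a pose out of reach is approached as far as the arm can. A call with a gripper value outside its range is refused whole. The fingers move at their own pace and stop on an object; the grip force is fixed at half the most. Time passes only in rows, so rows that repeat a pose let the fingers close. It gives the time, the measured TCP pose, the force and the opening at its end, in the units of the state.
- bot.read_state(): the state, without advancing time (a new reading comes with each control period).
- bot.capture(name): name is "scene" or "side" or "wrist"; returns the picture (480x640x3 uint8, red, green, blue); there is no depth.
- bot.calibration(name): a dict with "intrinsics" (3x3 intrinsics, pixels), "rvec" (rotation vector, rad) and "tvec" (3), from world to camera coordinates, as OpenCV has them; the wrist camera has in their place "T_tool_cam" (4x4, takes a point from camera to tool coordinates, whose origin is the TCP and whose axes are the tool frame's). Camera axes: x right, y down, z forward; pixel columns grow to the right and rows downward; lengths in m; the calibration is good to about 2 mm. A picture is of the moment at which its call begins: read the wrist's pose just before it. calibration takes no time and is no camera call.
- bot.hand_in(): hands the job in, once; it reports no verdict.
The state is a dict: "time_s": time; "joint_positions": joint angles; "qvel": joint speeds; "tau": joint torques, N m; "position": TCP position; "tcp_rot": TCP orientation; "force": force on the tool from outside, world axes, zero at the start; "moment": the same for the moment, N m; "opening": opening from 0.0 (shut) to 1.0 (fully open).
Only numpy, scipy, OpenCV 4.12 (cv2) and the standard library are available. Lean on these libraries where they do the work, as an engineer would, in place of code of your own. Each camera call takes 0.05 s, during which the arm holds its last target.

## Working session

There is one attempt and no reset: what is moved stays moved. The work goes in short steps, Python scripts to look and compute and a tool call to move; the robot and the scene stay as the last step left them, time stands still between calls to the robot, and variables do not carry over. Pictures are saved under pics/ and viewed, and the job is handed in when it is done.

Besides the shell and the picture viewer there is one more tool, called as name([rows], argument=value, ...), one row to a line, values as JSON. arm_command: Moves the arm, as the interface text tells. Its arguments: {"type":"object","properties":{"plan":{"type":"array"}},"required":["plan"]}

```bash
mkdir -p pics; ls; python3 - <<'E'
from rig import bot
import cv2
s=bot.read_state();print(s)
for n in ("scene","side","wrist"):
    im=bot.capture(n);cv2.imwrite(f"pics/{n}0.png",im[:,:,::-1]);print(n,bot.calibration(n))
E
```

```text
pics
{'time_s': 0.0, 'joint_positions': array([ 6.32243117e+01,  3.02812877e+01,  8.21569414e+01,  1.26006004e-03,
        6.76883203e+01, -1.02279354e+01]), 'qvel': array([-0.08367375, -0.02965089, -0.01145327,  0.14629142,  0.06266487,
        0.0246728 ]), 'tau': array([ 7.99815771e-04, -4.40042567e+01, -1.76592135e+01,  6.32665493e-02,
        5.81449619e-02, -1.65108199e-04]), 'position': array([0.17764491, 0.59845561, 0.22154366]), 'tcp_rot': array([[ 2.84821296e-01,  9.58580097e-01, -1.01318181e-03],
       [ 9.58578177e-01, -2.84822799e-01, -1.96271302e-03],
       [-2.16999491e-03, -4.12191508e-04, -9.99997561e-01]]), 'force': array([0.35965118, 0.10166486, 0.99243066]), 'moment': array([ 0.01358283, -0.04338935, -0.02253393]), 'opening': 0.9948763235078034}
scene {'intrinsics': array([[481.56485182,   0.        , 319.93484412],
       [  0.        , 481.56485182, 236.37412995],
       [  0.        ,   0.        ,   1.        ]]), 'rvec': array([ 1.64813958,  2.16811551, -0.6154814 ]), 'tvec': array([ 0.13836955, -0.38135916,  1.44496013])}
side {'intrinsics': array([[572.21912176,   0.        , 316.3775356 ],
       [  0.        , 572.21912176, 239.07132314],
       [  0.        ,   0.        ,   1.        ]]), 'rvec': array([ 2.15159685, -0.15567591,  0.08343199]), 'tvec': array([-0.52424011,  0.12470099,  1.18662635])}
wrist {'intrinsics': array([[346.00370628,   0.        , 322.14394048],
       [  0.        , 346.00370628, 242.40053525],
       [  0.        ,   0.        ,   1.        ]]), 'T_tool_cam': array([[ 9.99999823e-01, -3.75389884e-04,  4.60926301e-04,
         4.50991815e-04],
       [ 2.46435859e-04,  9.67406881e-01,  2.53226908e-01,
        -6.89973643e-02],
       [-5.40962094e-04, -2.53226749e-01,  9.67406802e-01,
        -1.60700401e-01],
       [ 0.00000000e+00,  0.00000000e+00,  0.00000000e+00,
         1.00000000e+00]])}
```

View pics/scene0.png

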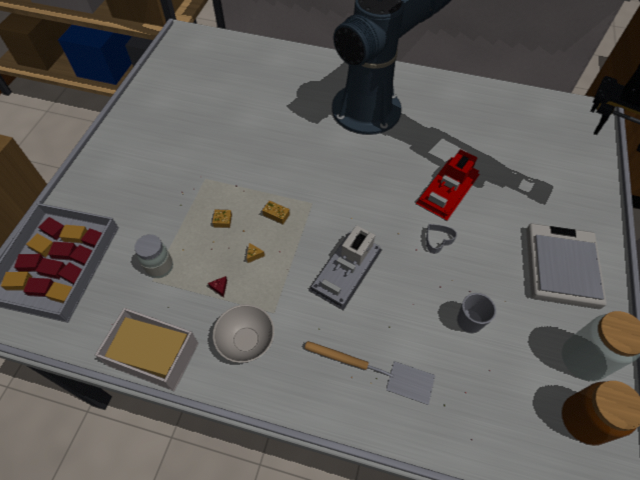

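View pics/side0.png

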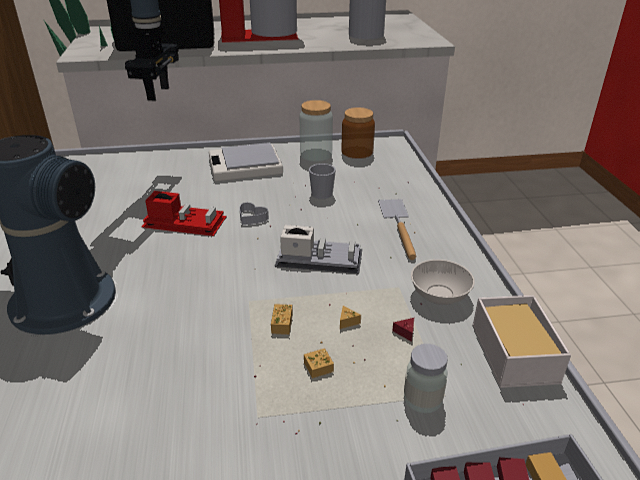

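View pics/wrist0.png

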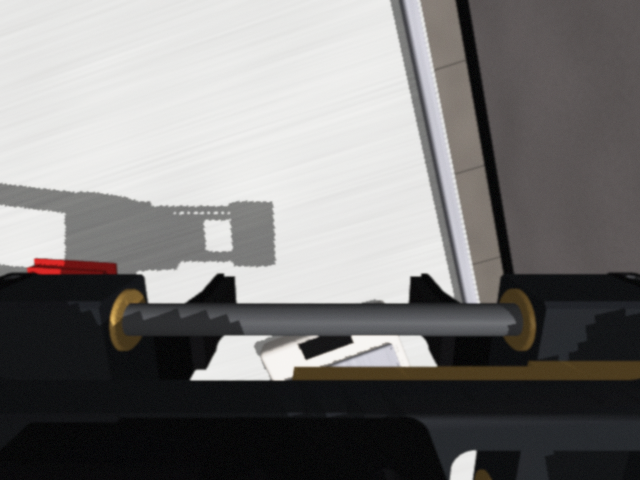

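The scene camera shows the white jig at about (347,265) and the red decoy at (450,183). The bar candidate is at (276,211), the square at (221,217), and the wedges at (254,253) and (218,286). I'll zoom in on these.

```bash
python3 - <<'E'
import cv2,numpy as np
a=cv2.imread('pics/scene0.png');b=cv2.imread('pics/side0.png')
def z(im,x,y,w,h,n):
    cv2.imwrite(n,cv2.resize(im[y:y+h,x:x+w],(800,600),interpolation=cv2.INTER_CUBIC))
z(a,300,215,100,75+20,'pics/sj.png')
cv2.imwrite('pics/sj.png',cv2.resize(a[220:310,300:400],None,fx=6.5,fy=6.5,interpolation=cv2.INTER_CUBIC))
cv2.imwrite('pics/dj.png',cv2.resize(b[215:280,265:375],None,fx=7,fy=7,interpolation=cv2.INTER_CUBIC))
cv2.imwrite('pics/sb.png',np.hstack([cv2.resize(a[190:240,200:300],None,fx=4,fy=4,interpolation=cv2.INTER_CUBIC),cv2.resize(b[290:390,260:360],(400,400),interpolation=cv2.INTER_CUBIC)[:200]]))
cv2.imwrite('pics/db.png',cv2.resize(b[290:390,255:365],None,fx=6,fy=6,interpolation=cv2.INTER_CUBIC))
E
```

```text
(no output)
```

View pics/sj.png

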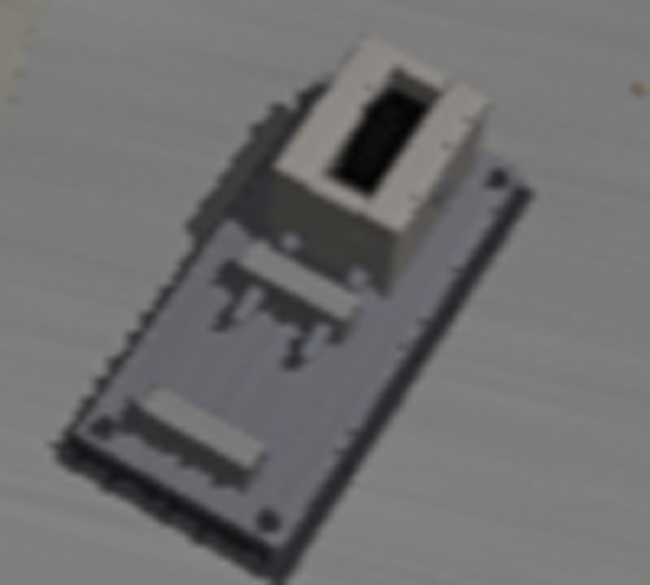

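View pics/dj.png

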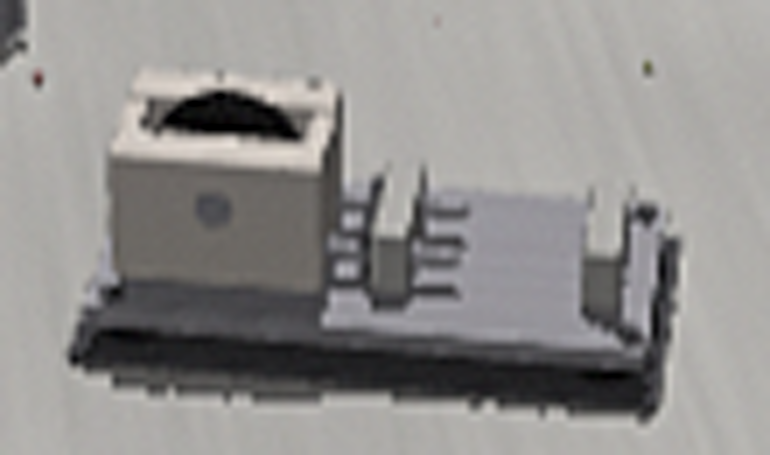

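View pics/db.png

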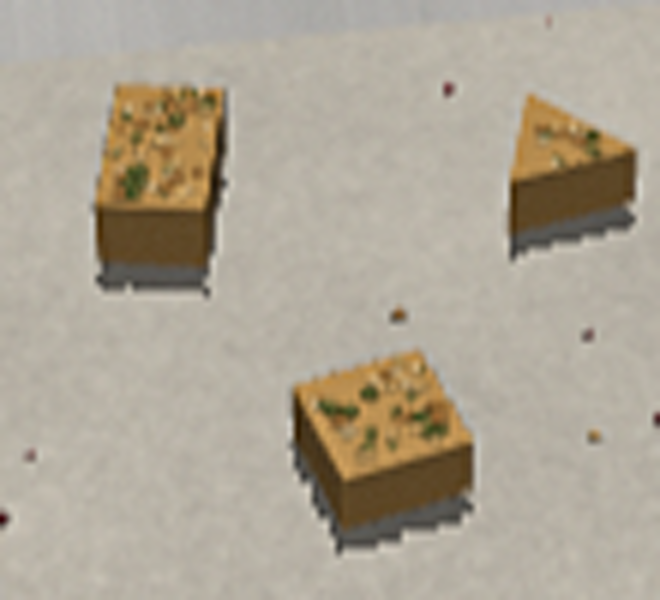

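View pics/sb.png

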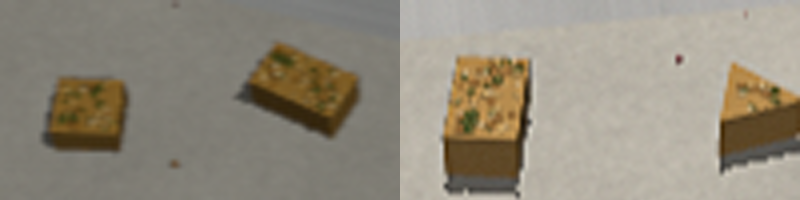

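```bash
cat > h.py <<'E'
import cv2,numpy as np
from rig import bot
def cast(name,px,z):
    c=bot.calibration(name);R=cv2.Rodrigues(c['rvec'])[0];t=c['tvec'];K=c['intrinsics']
    px=np.atleast_2d(px).astype(float)
    d=(R.T@np.linalg.inv(K)@np.c_[px,np.ones(len(px))].T).T
    o=-R.T@t
    return o+d*((z-o[2])/d[:,2:3])
def proj(name,P):
    c=bot.calibration(name)
    return cv2.projectPoints(np.atleast_2d(P).astype(float),c['rvec'],c['tvec'],c['intrinsics'],None)[0][:,0]
E
python3 - <<'E'
from h import *
np.set_printoptions(precision=4,suppress=True)
S=lambda p:(np.array(p)+.5)/6.5-.5+[300,220]
D=lambda p:(np.array(p)+.5)/7-.5+[265,215]
B=lambda p:(np.array(p)+.5)/6-.5+[255,290]
SB=lambda p:(np.array(p)+.5)/4-.5+[200,190]
for n,P in (('scene',S([(370,38),(490,100),(395,228),(275,165)])),('side',D([(140,72),(340,88),(325,170),(108,155)]))):
    c=cast(n,P,.068);print(n,'housing\n',c,c.mean(0),np.linalg.norm(np.diff(c,axis=0),axis=1))
c=cast('scene',S([(70,440),(277,555),(533,195)]),.020);print('bed',c,np.linalg.norm(np.diff(c,axis=0),axis=1))
c=cast('side',D([(75,345),(650,360)]),.020);print('bed side',c,np.linalg.norm(np.diff(c,axis=0),axis=1))
c=cast('scene',S([(157,388),(268,448),(248,470),(135,403)]),.042);print('fence',c,c.mean(0))
c=cast('side',D([(597,180),(632,190),(622,260),(583,258)]),.042);print('fence side',c,c.mean(0))
c=cast('scene',S([(258,240),(360,300),(350,322),(240,260)]),.043);print('jaw',c,c.mean(0))
c=cast('side',D([(385,165),(425,168),(412,238),(372,235)]),.043);print('jaw side',c,c.mean(0))
c=cast('scene',SB([(280,42),(358,75),(333,123),(250,85)]),.026);print('bar',c,c.mean(0),np.linalg.norm(np.diff(c,axis=0),axis=1))
c=cast('side',B([(117,85),(225,88),(210,210),(97,205)]),.026);print('bar side',c,c.mean(0),np.linalg.norm(np.diff(c,axis=0),axis=1))
E
```

```text
scene housing
 [[0.4614 0.0714 0.068 ]
 [0.4757 0.119  0.068 ]
 [0.5369 0.0978 0.068 ]
 [0.5233 0.0511 0.068 ]] [0.4993 0.0848 0.068 ] [0.0497 0.0648 0.0486]
side housing
 [[0.4734 0.1146 0.068 ]
 [0.5363 0.0956 0.068 ]
 [0.525  0.0489 0.068 ]
 [0.4586 0.0672 0.068 ]] [0.4983 0.0816 0.068 ] [0.0657 0.0481 0.0688]
bed [[0.6242 0.0041 0.02  ]
 [0.6472 0.0851 0.02  ]
 [0.4809 0.1418 0.02  ]] [0.0841 0.1757]
bed side [[ 0.4435  0.0335  0.02  ]
 [ 0.6203 -0.0003  0.02  ]] [0.1801]
fence [[0.6071 0.0309 0.042 ]
 [0.6191 0.0737 0.042 ]
 [0.629  0.0691 0.042 ]
 [0.6148 0.025  0.042 ]] [0.6175 0.0497 0.042 ]
fence side [[0.6164 0.0693 0.042 ]
 [0.6264 0.062  0.042 ]
 [0.6154 0.0237 0.042 ]
 [0.6035 0.0265 0.042 ]] [0.6154 0.0454 0.042 ]
jaw [[0.5404 0.0504 0.043 ]
 [0.5544 0.0912 0.043 ]
 [0.5639 0.0898 0.043 ]
 [0.5501 0.0462 0.043 ]] [0.5522 0.0694 0.043 ]
jaw side [[0.5497 0.0864 0.043 ]
 [0.5622 0.0828 0.043 ]
 [0.5519 0.0438 0.043 ]
 [0.5396 0.0473 0.043 ]] [0.5508 0.0651 0.043 ]
bar [[ 0.4182 -0.1624  0.026 ]
 [ 0.4293 -0.107   0.026 ]
 [ 0.4684 -0.1111  0.026 ]
 [ 0.4551 -0.1699  0.026 ]] [ 0.4428 -0.1376  0.026 ] [0.0565 0.0394 0.0603]
bar side [[ 0.4293 -0.1085  0.026 ]
 [ 0.4644 -0.1152  0.026 ]
 [ 0.4532 -0.1737  0.026 ]
 [ 0.4181 -0.1662  0.026 ]] [ 0.4413 -0.1409  0.026 ] [0.0358 0.0595 0.0359]
```

The oblong is at side (282,319) and scene (276,211), and both views agree to about 2 mm: centre (0.442, -0.139), long axis about 79°. The jig origin comes out at about (0.558, 0.065) with its x axis at -17°, and the jaw is nearly fully open. Next I'll write a helper for the moves and check the wheel position.

```bash
cat >> h.py <<'E'
import math
JO=np.array([.5581,.0653]);JA=math.radians(-16.8)
jx=np.array([math.cos(JA),math.sin(JA)]);jy=np.array([-jx[1],jx[0]])
def J(x,y=0): return JO+x*jx+y*jy
def to(xy,z,ang=None):
    "needed dx,dy,dz cm, twist deg; ang= world angle of tool x"
    s=bot.read_state();R=s['tcp_rot'];d=np.r_[xy,z]-s['position']
    c=R.T@d*100
    tw=0
    if ang is not None:
        cur=math.degrees(math.atan2(R[1,0],R[0,0]));tw=-((ang-cur+90)%180-90)
    print('t %.2f'%s['time_s'],'pos',s['position'].round(4),'ang %.2f'%math.degrees(math.atan2(R[1,0],R[0,0])),'open %.3f'%s['opening'],'F',s['force'].round(2),'zax',R[:,2].round(4))
    print('   -> dx %.2f dy %.2f dz %.2f twist %.2f'%(*c,tw))
    return s
def jig(p):
    d=np.array(p)[:2]-JO; return np.array([d@jx,d@jy])
E
python3 - <<'E'
from h import *
D=lambda p:(np.array(p)+.5)/7-.5+[265,215]
S=lambda p:(np.array(p)+.5)/6.5-.5+[300,220]
c=cast('side',D([(222,92),(165,125),(298,137)]),.074);print(c,[jig(x) for x in c])
c=cast('scene',S([(410,92),(365,190),(335,172),(395,85)]),.068);print(c,[jig(x) for x in c])
to((.45,.30),.20,79)
E
```

```text
[[0.49736558 0.08930988 0.074     ]
 [0.47735051 0.07260333 0.074     ]
 [0.51793936 0.05968195 0.074     ]] [array([-0.06508187,  0.00543095]), array([-0.07941396, -0.01634755]), array([-0.03682277, -0.01698597])]
[[0.48021433 0.09054112 0.068     ]
 [0.52466996 0.08418954 0.068     ]
 [0.52032214 0.07227909 0.068     ]
 [0.47876002 0.0846766  0.068     ]] [array([-0.08185696,  0.00165239]), array([-0.0374629 ,  0.00842098]), array([-0.03818266, -0.00423778]), array([-0.08155416, -0.00438218])]
t 0.15 pos [0.1777 0.5986 0.2218] ang 73.45 open 1.001 F [-0.13 -0.26 -0.52] zax [-7.0e-04 -1.5e-03 -1.0e+00]
   -> dx -20.87 dy 34.60 dz 2.20 twist -5.55
```

arm_command([
  {"claw": 1, "dx": -20.9, "dy": 34.6, "dz": 2.2, "twist": -5.5},
  {"claw": 1, "dx": -20.9, "dy": 34.6, "dz": 2.2, "twist": -5.5},
  {"claw": 1, "dx": -20.9, "dy": 34.6, "dz": 2.2, "twist": -5.5},
  {"claw": 1, "dx": -20.9, "dy": 34.6, "dz": 2.2, "twist": -5.5},
  {"claw": 1, "dx": -20.9, "dy": 34.6, "dz": 2.2, "twist": -5.5},
  {"claw": 1, "dx": -20.9, "dy": 34.6, "dz": 2.2, "twist": -5.5},
  {"claw": 1, "dx": -20.9, "dy": 34.6, "dz": 2.2, "twist": -5.5},
  {"claw": 1, "dx": -20.9, "dy": 34.6, "dz": 2.2, "twist": -5.5},
])

```text
time_s: 0.82
position: [0.4026, 0.351, 0.2038]
tcp_rot: [[0.191, 0.982, -0.001], [0.981, -0.191, -0.002], [-0.002, -0.001, -1.0]]
force: [-0.3, 1.0, -0.2]
opening: 0.999
```

```bash
python3 -c "
from h import *
to((.442,-.139),.12,79)"
```

```text
t 0.82 pos [0.4026 0.351  0.2038] ang 78.96 open 0.999 F [-0.32  1.02 -0.23] zax [-0.001  -0.0016 -1.    ]
   -> dx -47.32 dy 13.26 dz 8.46 twist -0.04
```

arm_command([
  {"claw": 1, "dx": -47.3, "dy": 13.3, "dz": 4, "twist": 0},
  {"claw": 1, "dx": -47.3, "dy": 13.3, "dz": 4, "twist": 0},
  {"claw": 1, "dx": -47.3, "dy": 13.3, "dz": 4, "twist": 0},
  {"claw": 1, "dx": -47.3, "dy": 13.3, "dz": 4, "twist": 0},
  {"claw": 1, "dx": -47.3, "dy": 13.3, "dz": 4, "twist": 0},
  {"claw": 1, "dx": -47.3, "dy": 13.3, "dz": 4, "twist": 0},
  {"claw": 1, "dx": -47.3, "dy": 13.3, "dz": 4, "twist": 0},
  {"claw": 1, "dx": -47.3, "dy": 13.3, "dz": 4, "twist": 0},
])

```text
time_s: 1.48
position: [0.4289, 0.0197, 0.1774]
tcp_rot: [[0.191, 0.982, -0.001], [0.982, -0.191, -0.002], [-0.002, -0.0, -1.0]]
force: [1.1, -0.8, 0.1]
opening: 1.003
```

```bash
python3 -c "
from h import *
to((.442,-.139),.10,79)"
```

```text
t 1.48 pos [0.4289 0.0197 0.1774] ang 78.97 open 1.003 F [ 1.15 -0.79  0.15] zax [-8.0e-04 -1.6e-03 -1.0e+00]
   -> dx -15.31 dy 4.32 dz 7.76 twist -0.03
```

arm_command([
  {"claw": 1, "dx": -15.3, "dy": 4.3, "dz": 7.8, "twist": 0},
  {"claw": 1, "dx": -15.3, "dy": 4.3, "dz": 7.8, "twist": 0},
  {"claw": 1, "dx": -15.3, "dy": 4.3, "dz": 7.8, "twist": 0},
  {"claw": 1, "dx": -15.3, "dy": 4.3, "dz": 7.8, "twist": 0},
  {"claw": 1, "dx": -15.3, "dy": 4.3, "dz": 7.8, "twist": 0},
  {"claw": 1, "dx": -15.3, "dy": 4.3, "dz": 7.8, "twist": 0},
])

```text
time_s: 1.98
position: [0.442, -0.1417, 0.0982]
tcp_rot: [[0.196, 0.981, -0.002], [0.981, -0.196, -0.001], [-0.002, -0.001, -1.0]]
force: [-0.2, 0.2, 0.6]
opening: 1.002
```

```bash
python3 -c "
from h import *
to((.442,-.139),.004,79)
for n in ('scene','wrist'):
  im=bot.capture(n);cv2.imwrite('pics/%s1.png'%n,im[:,:,::-1])
a=cv2.imread('pics/scene1.png');cv2.imwrite('pics/sc1.png',cv2.resize(a[150:270,200:360],None,fx=5,fy=5))
"
```

```text
t 1.98 pos [ 0.442  -0.1417  0.0982] ang 78.69 open 1.002 F [-0.24  0.25  0.61] zax [-0.0017 -0.0012 -1.    ]
   -> dx 0.27 dy -0.04 dz 9.42 twist -0.31
```

View pics/sc1.png

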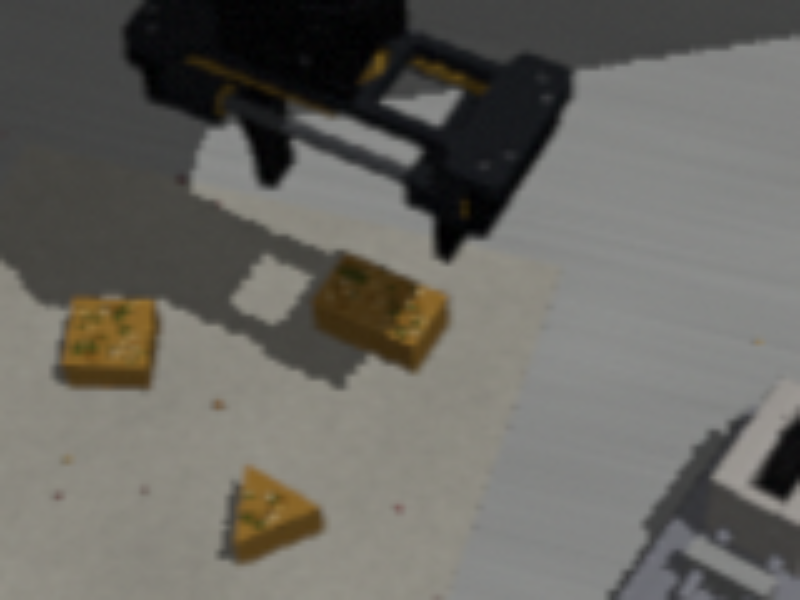

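View pics/wrist1.png

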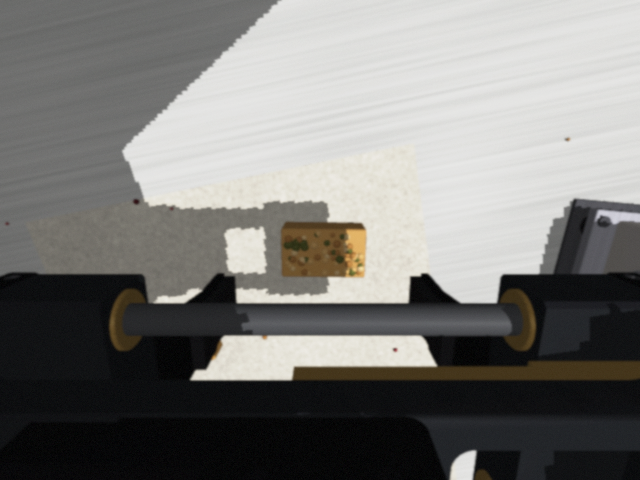

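The wrist view shows the bar's top face at x 281–366, y 229–277, centred between the fingers and nearly level. I'll cast those corners.

```bash
cat >> h.py <<'E'
def wcast(px,z,s=None):
    s=s or bot.read_state();c=bot.calibration('wrist');T=np.eye(4);T[:3,:3]=s['tcp_rot'];T[:3,3]=s['position'];T=T@c['T_tool_cam']
    px=np.atleast_2d(px).astype(float);d=(T[:3,:3]@np.linalg.inv(c['intrinsics'])@np.c_[px,np.ones(len(px))].T).T
    o=T[:3,3];return o+d*((z-o[2])/d[:,2:3])
E
python3 -c "
from h import *
c=wcast([(283,229),(366,229),(365,277),(282,277)],.026);print(c,c.mean(0),np.linalg.norm(np.diff(c,axis=0),axis=1))
im=cv2.imread('pics/wrist1.png');cv2.imwrite('pics/w1z.png',cv2.resize(im[200:300,250:400],None,fx=5,fy=5))
"
```

```text
[[ 0.4188127  -0.16084455  0.026     ]
 [ 0.42989189 -0.10443504  0.026     ]
 [ 0.46456735 -0.1108339   0.026     ]
 [ 0.45307832 -0.16932561  0.026     ]] [ 0.44158757 -0.13635978  0.026     ] [0.05748722 0.03526093 0.05960937]
```

View pics/w1z.png

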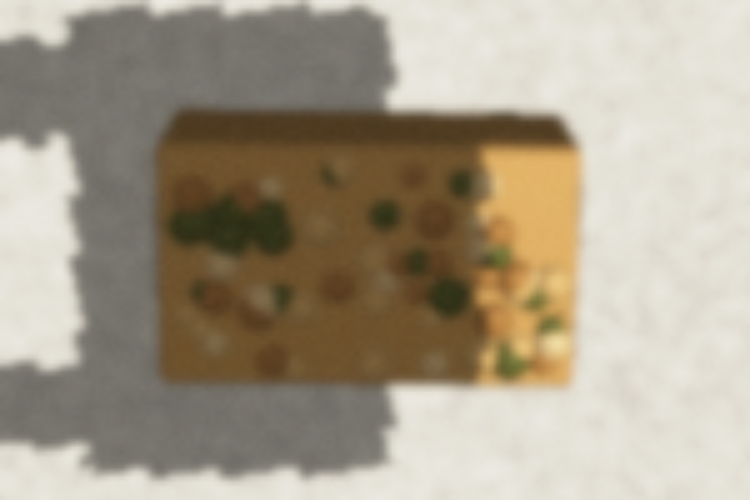

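arm_command([
  {"claw": 1, "dx": 0.35, "dy": -0.05, "dz": 4, "twist": 0},
  {"claw": 1, "dx": 0.35, "dy": -0.05, "dz": 8, "twist": 0},
  {"claw": 1, "dx": 0.35, "dy": -0.05, "dz": 9.4, "twist": 0},
  {"claw": 1, "dx": 0.35, "dy": -0.05, "dz": 9.4, "twist": 0},
  {"claw": 1, "dx": 0.35, "dy": -0.05, "dz": 9.4, "twist": 0},
  {"claw": 0.4, "dx": 0.35, "dy": -0.05, "dz": 9.4, "twist": 0},
  {"claw": 0.4, "dx": 0.35, "dy": -0.05, "dz": 9.4, "twist": 0},
  {"claw": 0.4, "dx": 0.35, "dy": -0.05, "dz": 9.4, "twist": 0},
])

```text
time_s: 2.75
position: [0.442, -0.1347, 0.007]
tcp_rot: [[0.192, 0.981, 0.0], [0.981, -0.192, -0.002], [-0.002, 0.001, -1.0]]
force: [-0.8, 0.8, 0.3]
opening: 0.853
```

arm_command([
  {"claw": 0.4, "dx": 0, "dy": 0, "dz": 0, "twist": 0},
  {"claw": 0.4, "dx": 0, "dy": 0, "dz": 0, "twist": 0},
  {"claw": 0.4, "dx": 0, "dy": 0, "dz": 0, "twist": 0},
])

```text
time_s: 3.0
position: [0.4427, -0.1351, 0.008]
tcp_rot: [[0.192, 0.981, 0.002], [0.981, -0.192, -0.003], [-0.002, 0.003, -1.0]]
force: [0.2, 0.7, 7.6]
opening: 0.687
```

arm_command([
  {"claw": 0.4, "dx": 0, "dy": 0, "dz": 0, "twist": 0},
  {"claw": 0.4, "dx": 0, "dy": 0, "dz": 0, "twist": 0},
])

```text
time_s: 3.17
position: [0.4428, -0.1353, 0.0082]
tcp_rot: [[0.192, 0.981, 0.003], [0.981, -0.192, -0.003], [-0.003, 0.003, -1.0]]
force: [0.0, -0.5, -0.9]
opening: 0.683
```

```bash
python3 -c "
from h import *
to((.442,-.139),.004,79)
im=bot.capture('side');cv2.imwrite('pics/d2.png',cv2.resize(im[260:360,220:350,::-1],None,fx=6,fy=6))
"
```

```text
t 3.17 pos [ 0.4428 -0.1353  0.0082] ang 78.92 open 0.683 F [ 0.01 -0.46 -0.92] zax [ 0.0028 -0.0031 -1.    ]
   -> dx -0.38 dy -0.01 dz 0.42 twist -0.08
```

View pics/d2.png

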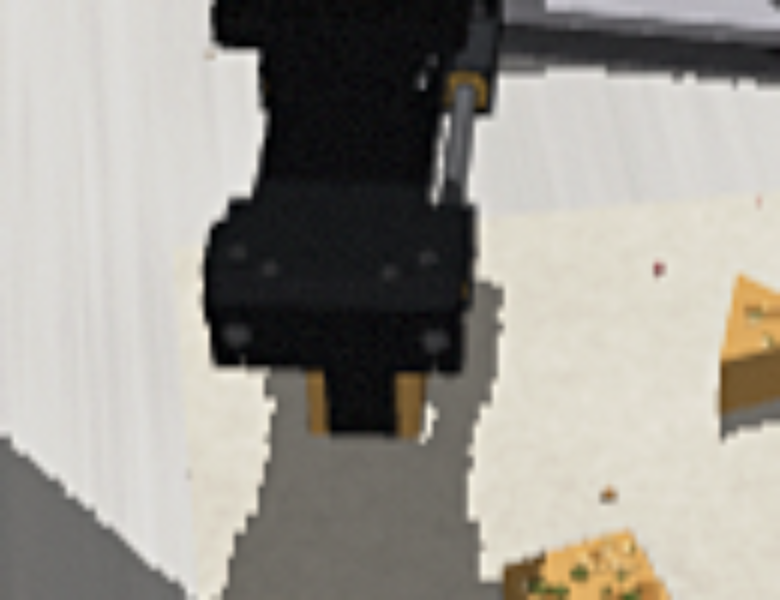

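The side view shows both fingers on the bar's ends, centred across its width. Lifting.

arm_command([
  {"claw": 0.4, "dx": 0, "dy": 0, "dz": -3, "twist": 0},
  {"claw": 0.4, "dx": 0, "dy": 0, "dz": -7, "twist": 0},
  {"claw": 0.4, "dx": 0, "dy": 0, "dz": -11, "twist": 0},
  {"claw": 0.4, "dx": 0, "dy": 0, "dz": -12, "twist": 0},
])

```text
time_s: 3.55
position: [0.4444, -0.136, 0.1322]
tcp_rot: [[0.192, 0.981, 0.009], [0.981, -0.192, -0.007], [-0.005, 0.01, -1.0]]
force: [1.1, 0.1, 0.1]
opening: 0.686
```

```bash
python3 -c "
from h import *
print(J(.031))
to(J(.031),.125,73.2)"
```

```text
[0.5877769  0.05634001]
t 3.55 pos [ 0.4444 -0.136   0.1322] ang 78.93 open 0.686 F [1.08 0.11 0.14] zax [ 0.0087 -0.0067 -0.9999]
   -> dx 21.63 dy 10.37 dz 0.72 twist 5.73
```

arm_command([
  {"claw": 0.4, "dx": 21.6, "dy": 10.4, "dz": 0, "twist": 5.7},
  {"claw": 0.4, "dx": 21.6, "dy": 10.4, "dz": 0, "twist": 5.7},
  {"claw": 0.4, "dx": 21.6, "dy": 10.4, "dz": 0, "twist": 5.7},
  {"claw": 0.4, "dx": 21.6, "dy": 10.4, "dz": 0, "twist": 5.7},
  {"claw": 0.4, "dx": 21.6, "dy": 10.4, "dz": 0, "twist": 5.7},
  {"claw": 0.4, "dx": 21.6, "dy": 10.4, "dz": 0, "twist": 5.7},
  {"claw": 0.4, "dx": 21.6, "dy": 10.4, "dz": 0, "twist": 5.7},
  {"claw": 0.4, "dx": 21.6, "dy": 10.4, "dz": 0, "twist": 5.7},
])

```text
time_s: 4.22
position: [0.5881, 0.0577, 0.1315]
tcp_rot: [[0.285, 0.958, 0.008], [0.958, -0.285, -0.007], [-0.004, 0.01, -1.0]]
force: [-0.1, 0.0, -0.8]
opening: 0.684
```

```bash
python3 -c "
from h import *
s=to(J(.031),.07,73.2);print(jig(s['position']))
for n in ('side','wrist','scene'):
  im=bot.capture(n)[:,:,::-1];cv2.imwrite('pics/%s3.png'%n,im)
  if n=='side':cv2.imwrite('pics/d3.png',cv2.resize(im[190:290,255:385],None,fx=6,fy=6))
  if n=='scene':cv2.imwrite('pics/s3.png',cv2.resize(im[200:310,290:420],None,fx=5,fy=5))
"
```

```text
t 4.22 pos [0.5881 0.0577 0.1315] ang 73.42 open 0.684 F [-0.11  0.01 -0.78] zax [ 0.008  -0.0067 -0.9999]
   -> dx -0.11 dy -0.05 dz 6.15 twist 0.22
[0.03092519 0.00135871]
```

View pics/d3.png

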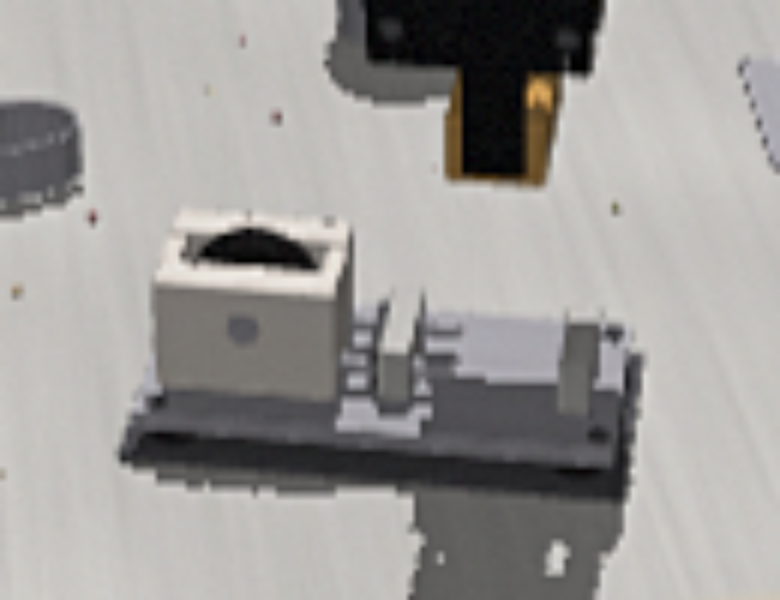

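View pics/wrist3.png

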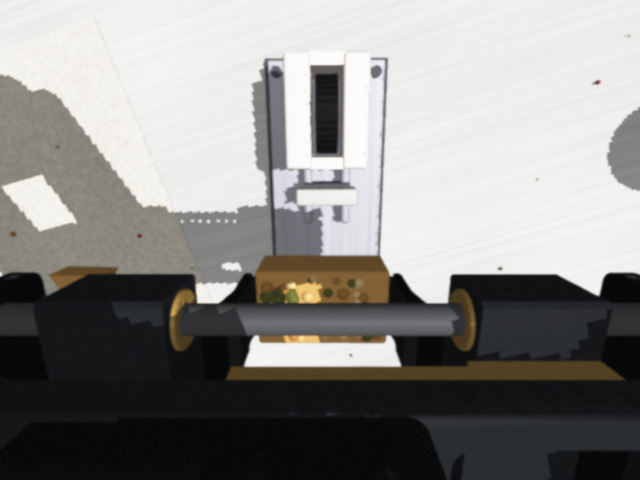

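View pics/s3.png

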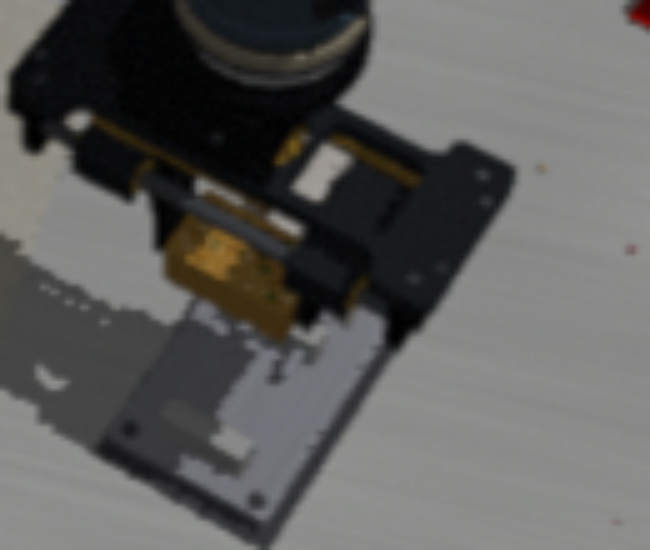

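The wrist view shows the jig square to the tool: housing x 285–369, rows 52–167; jaw top x 297–356, rows 189–205; slot x 312–343. The bar is held level. I'll measure it.

```bash
python3 - <<'E'
from h import *
np.set_printoptions(precision=4,suppress=True)
s=bot.read_state()
for n,p,z in (('housing',[(285,52),(369,52),(367,167),(286,167)],.068),('jaw',[(297,189),(356,189),(356,205),(297,205)],.043),('slot',[(311,67),(343,67),(343,157),(312,157)],.068),('bed',[(266,59),(387,59)],.020)):
    c=wcast(p,z,s);print(n,[jig(x).round(4) for x in c],jig(c.mean(0)),np.linalg.norm(np.diff(c,axis=0),axis=1))
D=lambda p:(np.array(p)+.5)/6-.5+[255,190]
c=cast('side',D([(447,181),(545,184)]),.1235);print('barnear',[jig(x).round(4) for x in c]);print(jig(s['position']))
im=cv2.imread('pics/wrist3.png');cv2.imwrite('pics/w3z.png',cv2.resize(im[40:220,240:410],None,fx=4,fy=3.3))
E
```

```text
housing [array([-0.0949, -0.0227]), array([-0.0948,  0.0263]), array([-0.0292,  0.0273]), array([-0.0292, -0.024 ])] [-0.062   0.0017] [0.049  0.0656 0.0512]
jaw [array([-0.0126, -0.0192]), array([-0.0126,  0.023 ]), array([-0.0011,  0.0233]), array([-0.0011, -0.0194])] [-0.0069  0.0019] [0.0422 0.0115 0.0427]
slot [array([-0.0869, -0.0076]), array([-0.0868,  0.0112]), array([-0.0354,  0.012 ]), array([-0.0354, -0.0075])] [-0.0611  0.002 ] [0.0188 0.0515 0.0195]
bed [array([-0.1021, -0.0412]), array([-0.102 ,  0.0449])] [-0.102   0.0018] [0.0861]
barnear [array([ 0.0129, -0.0299]), array([ 0.0473, -0.0268])]
[ 0.03   -0.0014]
```

View pics/w3z.png

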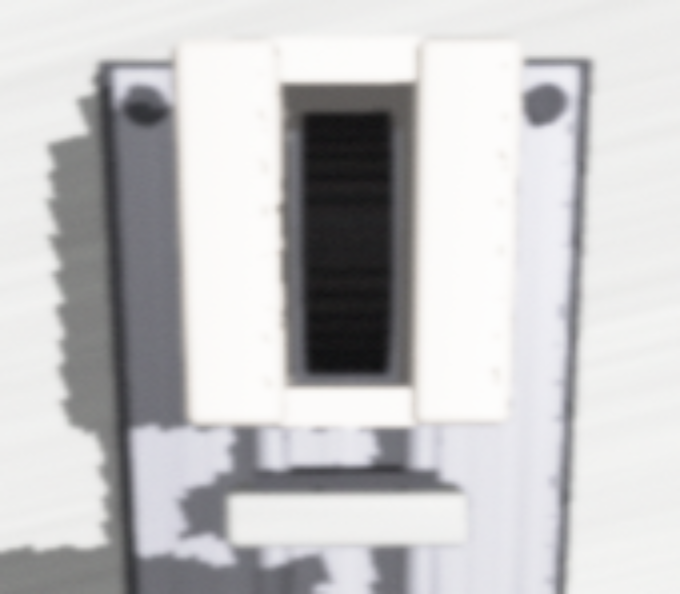

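```bash
python3 - <<'E'
from h import *
np.set_printoptions(precision=4,suppress=True)
s=bot.read_state();im=bot.capture('wrist')[:,:,::-1];s2=bot.read_state()
print(s['position'],s2['position'],jig(s2['position']))
cv2.imwrite('pics/wrist4.png',im)
hsv=cv2.cvtColor(im,cv2.COLOR_BGR2GRAY)
for r in (80,140,197): 
    row=hsv[r,230:420].astype(int);g=np.abs(np.diff(row));print(r,[(i+230.5,row[i+1]-row[i]) for i in np.where(g>35)[0]])
E
```

```text
[0.5864 0.0553 0.1315] [0.5865 0.055  0.1317] [ 0.0302 -0.0016]
80 [(np.float64(262.5), np.int64(-39)), (np.float64(285.5), np.int64(45)), (np.float64(311.5), np.int64(-55)), (np.float64(312.5), np.int64(-47)), (np.float64(344.5), np.int64(38)), (np.float64(345.5), np.int64(50)), (np.float64(384.5), np.int64(-40)), (np.float64(385.5), np.int64(-44)), (np.float64(387.5), np.int64(53)), (np.float64(388.5), np.int64(38))]
140 [(np.float64(256.5), np.int64(-37)), (np.float64(257.5), np.int64(-36)), (np.float64(287.5), np.int64(48)), (np.float64(312.5), np.int64(-62)), (np.float64(317.5), np.int64(-39)), (np.float64(344.5), np.int64(50)), (np.float64(345.5), np.int64(47)), (np.float64(382.5), np.int64(-45)), (np.float64(385.5), np.int64(56))]
197 [(np.float64(274.5), np.int64(58)), (np.float64(275.5), np.int64(48)), (np.float64(287.5), np.int64(-39)), (np.float64(298.5), np.int64(46)), (np.float64(380.5), np.int64(-43)), (np.float64(382.5), np.int64(36)), (np.float64(383.5), np.int64(49))]
```

View pics/wrist4.png

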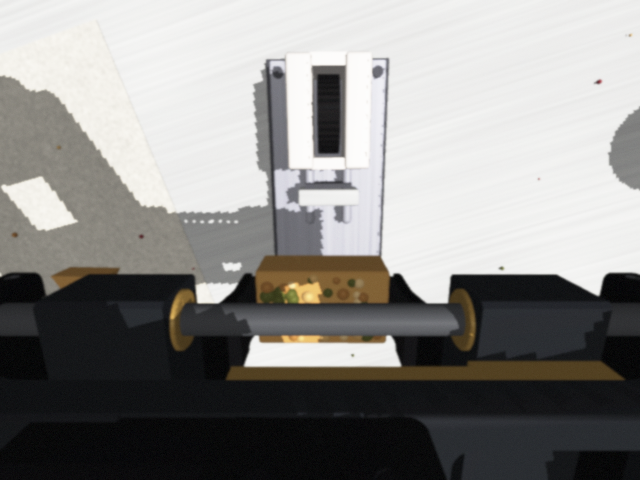

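```bash
python3 - <<'E'
from h import *
np.set_printoptions(precision=4,suppress=True)
s=bot.read_state();print(s['position'],jig(s['position']))
for n,p,z in (('slot80',[(312,80),(345,80)],.068),('slot140',[(312.5,140),(345,140)],.068),('housing',[(287,53),(371.5,53),(369,167),(288,167)],.068),('jaw',[(298.5,189),(358,189),(358,205),(298.5,205)],.043),('bed197',[(275,197),(381.5,197)],.020),('bed80',[(270,80),(386,80)],.020)):
    c=wcast(p,z,s);print(n,[jig(x).round(4) for x in c],jig(c.mean(0)))
c=wcast([(257,272),(389,272)],.1497,s);print('bar',[jig(x).round(4) for x in c],jig(c.mean(0)))
print(wcast([(298.5,197),(358,197)],.043,s))
E
```

```text
[0.5865 0.055  0.1317] [ 0.0302 -0.0016]
slot80 [array([-0.0796, -0.0073]), array([-0.0796,  0.0123])] [-0.0796  0.0025]
slot140 [array([-0.0454, -0.0073]), array([-0.0454,  0.0129])] [-0.0454  0.0028]
housing [array([-0.0942, -0.0218]), array([-0.094 ,  0.0276]), array([-0.029 ,  0.0283]), array([-0.029 , -0.0229])] [-0.0616  0.0028]
jaw [array([-0.0124, -0.0183]), array([-0.0124,  0.0242]), array([-0.0008,  0.0245]), array([-0.0009, -0.0186])] [-0.0066  0.003 ]
bed197 [array([-0.0036, -0.0386]), array([-0.0035,  0.0451])] [-0.0036  0.0032]
bed80 [array([-0.0882, -0.0391]), array([-0.088 ,  0.0447])] [-0.0881  0.0028]
bar [array([ 0.0117, -0.0294]), array([0.0117, 0.0281])] [ 0.0117 -0.0007]
[[0.5464 0.0496 0.043 ]
 [0.5588 0.0905 0.043 ]]
```

```bash
sed -i 's/^JO=.*/JO=np.array([.5581,.0653])+.0012*np.array([.289,.957]);JA=math.radians(-16.8)/' h.py; python3 - <<'E'
from h import *
to(J(.032),.0285,73.2)
E
```

```text
t 4.42 pos [0.5865 0.055  0.1317] ang 73.15 open 0.689 F [ 0.32  0.61 -0.83] zax [ 0.0064 -0.0067 -1.    ]
   -> dx 0.33 dy 0.10 dz 10.32 twist -0.05
```

arm_command([
  {"claw": 0.4, "dx": 0.35, "dy": 0.1, "dz": 3.5, "twist": 0},
  {"claw": 0.4, "dx": 0.35, "dy": 0.1, "dz": 6.5, "twist": 0},
  {"claw": 0.4, "dx": 0.35, "dy": 0.1, "dz": 8, "twist": 0},
  {"claw": 0.4, "dx": 0.35, "dy": 0.1, "dz": 9, "twist": 0},
  {"claw": 0.4, "dx": 0.35, "dy": 0.1, "dz": 9.8, "twist": 0},
  {"claw": 0.4, "dx": 0.35, "dy": 0.1, "dz": 10.2, "twist": 0},
  {"claw": 0.4, "dx": 0.35, "dy": 0.1, "dz": 10.3, "twist": 0},
  {"claw": 0.4, "dx": 0.35, "dy": 0.1, "dz": 10.3, "twist": 0},
])

```text
time_s: 5.08
position: [0.5897, 0.0571, 0.0293]
tcp_rot: [[0.29, 0.957, 0.008], [0.957, -0.29, -0.007], [-0.004, 0.009, -1.0]]
force: [-0.2, 0.1, -0.5]
opening: 0.684
```

```bash
python3 - <<'E'
from h import *
s=to(J(.032),.0285,73.2);print(jig(s['position']))
for n in ('side',):
  im=bot.capture(n)[:,:,::-1];cv2.imwrite('pics/d5.png',cv2.resize(im[190:290,255:385],None,fx=6,fy=6))
to(J(.032),.0285,73.2)
E
```

```text
t 5.08 pos [0.5897 0.0571 0.0293] ang 73.12 open 0.684 F [-0.18  0.13 -0.46] zax [ 0.0077 -0.0068 -0.9999]
   -> dx -0.00 dy -0.07 dz 0.08 twist -0.08
[3.26552718e-02 5.10354209e-05]
t 5.13 pos [0.5899 0.0572 0.0296] ang 73.14 open 0.686 F [ 0.14 -0.01 -0.36] zax [ 0.0082 -0.0069 -0.9999]
   -> dx -0.02 dy -0.08 dz 0.11 twist -0.06
```

View pics/d5.png

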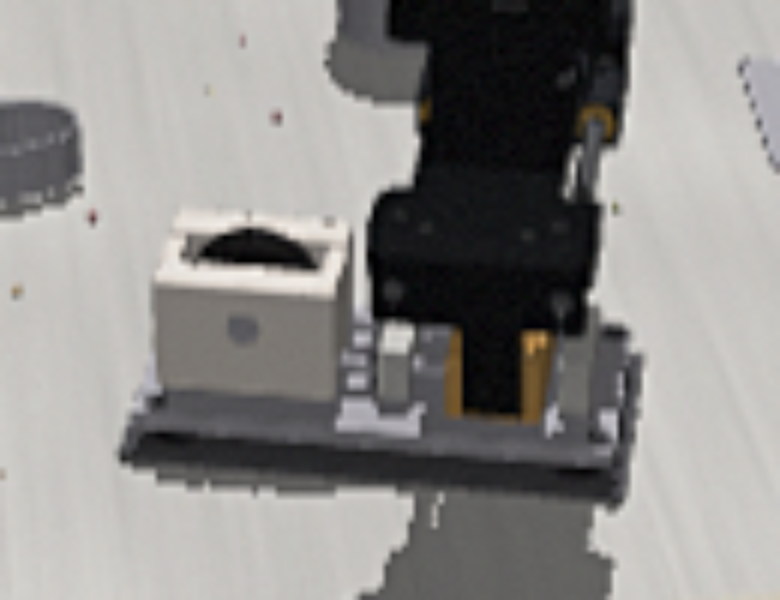

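The side view shows the bar between jaw and fence with a clear gap on both sides, and no contact force yet. I'll lower 1.2 mm and release.

arm_command([
  {"claw": 0.4, "dx": 0, "dy": 0, "dz": 0.12, "twist": 0},
  {"claw": 0.4, "dx": 0, "dy": 0, "dz": 0.12, "twist": 0},
  {"claw": 0.4, "dx": 0, "dy": 0, "dz": 0.12, "twist": 0},
])

```text
time_s: 5.38
position: [0.5903, 0.0572, 0.0291]
tcp_rot: [[0.29, 0.957, 0.009], [0.957, -0.29, -0.007], [-0.004, 0.011, -1.0]]
force: [-0.4, -0.5, -1.5]
opening: 0.687
```

arm_command([
  {"claw": 0.4, "dx": 0, "dy": 0, "dz": 0.15, "twist": 0},
  {"claw": 0.4, "dx": 0, "dy": 0, "dz": 0.15, "twist": 0},
  {"claw": 0.4, "dx": 0, "dy": 0, "dz": 0.15, "twist": 0},
  {"claw": 0.4, "dx": 0, "dy": 0, "dz": 0.15, "twist": 0},
])

```text
time_s: 5.72
position: [0.5907, 0.0572, 0.0278]
tcp_rot: [[0.29, 0.957, 0.01], [0.957, -0.29, -0.007], [-0.004, 0.012, -1.0]]
force: [0.2, 0.2, 1.8]
opening: 0.688
```

arm_command([
  {"claw": 0.74, "dx": -0.0, "dy": 0, "dz": 0, "twist": 0},
  {"claw": 0.78, "dx": 0, "dy": 0, "dz": 0, "twist": 0},
  {"claw": 0.84, "dx": 0, "dy": 0, "dz": 0, "twist": 0},
  {"claw": 0.84, "dx": 0, "dy": 0, "dz": 0, "twist": 0},
  {"claw": 0.84, "dx": 0, "dy": 0, "dz": 0, "twist": 0},
])

```text
time_s: 6.13
position: [0.5906, 0.0573, 0.0277]
tcp_rot: [[0.29, 0.957, 0.01], [0.957, -0.29, -0.007], [-0.004, 0.011, -1.0]]
force: [-0.4, 0.5, 0.5]
opening: 0.826
```

```bash
python3 - <<'E'
from h import *
s=to(J(.032),.10,73.2);print(jig(s['position']))
im=bot.capture('side')[:,:,::-1];cv2.imwrite('pics/d6.png',cv2.resize(im[190:290,255:385],None,fx=6,fy=6))
E
```

```text
t 6.13 pos [0.5906 0.0573 0.0277] ang 73.14 open 0.826 F [-0.44  0.46  0.52] zax [ 0.0099 -0.0069 -0.9999]
   -> dx -0.08 dy -0.06 dz -7.23 twist -0.06
[0.03340082 0.00047907]
```

View pics/d6.png

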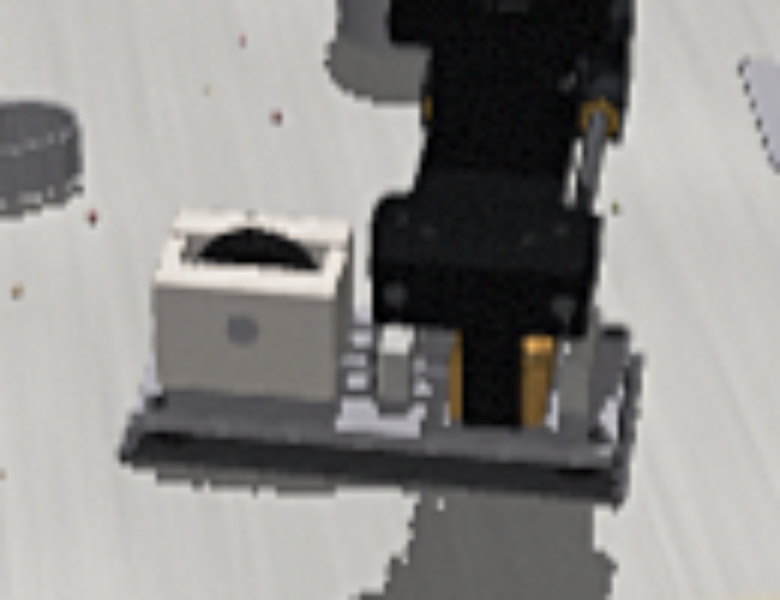

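Released. Lifting straight up to z ≈ 0.15.

arm_command([
  {"claw": 0.86, "dx": 0, "dy": 0, "dz": -1.5, "twist": 0},
  {"claw": 0.86, "dx": 0, "dy": 0, "dz": -4, "twist": 0},
  {"claw": 0.86, "dx": 0, "dy": 0, "dz": -8, "twist": 0},
  {"claw": 0, "dx": 0, "dy": 0, "dz": -11, "twist": 0},
  {"claw": 0, "dx": 0, "dy": 0, "dz": -11, "twist": 0},
  {"claw": 0, "dx": 0, "dy": 0, "dz": -11, "twist": 0},
])

```text
time_s: 6.68
position: [0.5909, 0.0579, 0.1398]
tcp_rot: [[0.29, 0.957, 0.015], [0.957, -0.29, -0.007], [-0.003, 0.016, -1.0]]
force: [-0.8, 0.1, -0.8]
opening: 0.716
```

```bash
python3 - <<'E'
from h import *
s=to(J(-.062),.11,73.2);print(jig(s['position']))
for n in ('side','scene','wrist'):
  im=bot.capture(n)[:,:,::-1];cv2.imwrite('pics/%s7.png'%n,im)
  if n=='side':cv2.imwrite('pics/d7.png',cv2.resize(im[190:290,255:385],None,fx=6,fy=6))
  if n=='scene':cv2.imwrite('pics/s7.png',cv2.resize(im[200:310,290:420],None,fx=5,fy=5))
to(J(-.062),.11,73.2)
E
```

```text
t 6.68 pos [0.5909 0.0579 0.1398] ang 73.15 open 0.716 F [-0.79  0.15 -0.81] zax [ 0.0149 -0.0074 -0.9999]
   -> dx -0.12 dy -9.60 dz 2.83 twist -0.05
[0.03352232 0.00121702]
t 6.83 pos [0.5882 0.0581 0.1363] ang 73.14 open 0.584 F [-0.55  0.53 -1.54] zax [ 0.0068 -0.0067 -1.    ]
   -> dx -0.06 dy -9.31 dz 2.55 twist -0.06
```

View pics/d7.png

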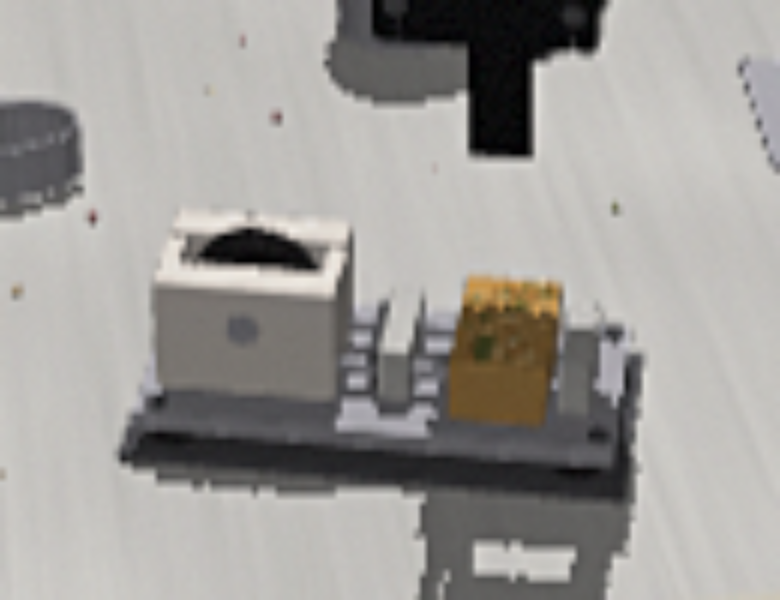

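View pics/wrist7.png

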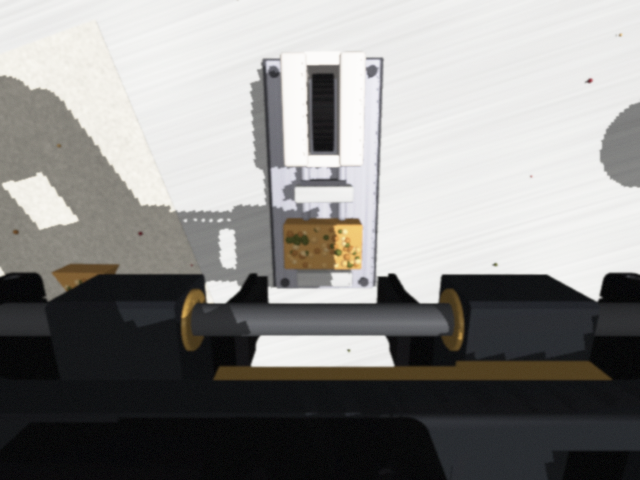

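View pics/s7.png

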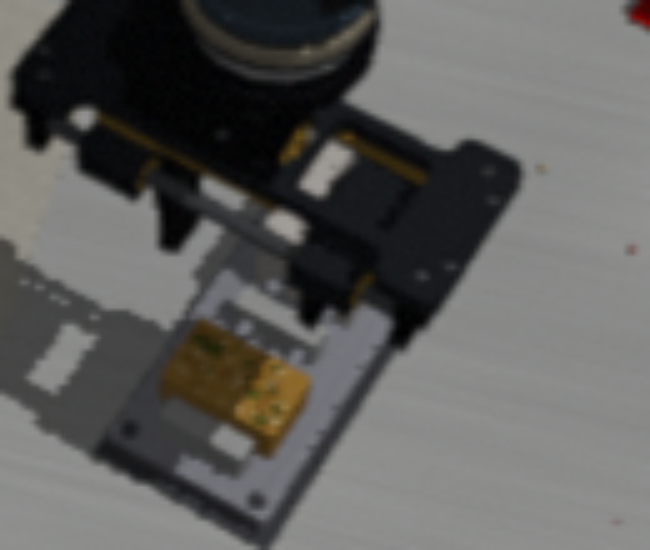

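The bar lies flat and square in the channel, centred: in the wrist view the jaw's centre is at x 324 and the bar's at x 323. It has gaps to both the jaw and the fence. Next I'll move above the wheel with the claw shut.

```bash
python3 - <<'E'
from h import *
to(J(-.068),.10,73.2)
E
```

```text
t 6.83 pos [0.5882 0.0581 0.1363] ang 73.14 open 0.584 F [-0.55  0.53 -1.54] zax [ 0.0068 -0.0067 -1.    ]
   -> dx -0.05 dy -9.92 dz 3.55 twist -0.06
```

arm_command([
  {"claw": 0, "dx": 0, "dy": -4, "dz": 0, "twist": 0},
  {"claw": 0, "dx": 0, "dy": -8, "dz": 0, "twist": 0},
  {"claw": 0, "dx": 0, "dy": -9.9, "dz": 1, "twist": 0},
  {"claw": 0, "dx": 0, "dy": -9.9, "dz": 2.5, "twist": 0},
  {"claw": 0, "dx": 0, "dy": -9.9, "dz": 3.5, "twist": 0},
  {"claw": 0, "dx": 0, "dy": -9.9, "dz": 3.5, "twist": 0},
  {"claw": 0, "dx": 0, "dy": -9.9, "dz": 3.5, "twist": 0},
  {"claw": 0, "dx": 0, "dy": -9.9, "dz": 3.5, "twist": 0},
])

```text
time_s: 7.5
position: [0.4947, 0.0863, 0.1002]
tcp_rot: [[0.29, 0.957, 0.007], [0.957, -0.29, -0.007], [-0.004, 0.009, -1.0]]
force: [0.1, -0.8, 0.1]
opening: 0.026
```

```bash
python3 - <<'E'
from h import *
s=to(J(-.068),.08,73.2);print(jig(s['position']))
for n in ('side',):
  im=bot.capture(n)[:,:,::-1];cv2.imwrite('pics/d8.png',cv2.resize(im[190:290,255:385],None,fx=6,fy=6))
s=to(J(-.068),.08,73.2);print(jig(s['position']))
E
```

```text
t 7.50 pos [0.4947 0.0863 0.1002] ang 73.11 open 0.026 F [ 0.09 -0.83  0.1 ] zax [ 0.0071 -0.0067 -1.    ]
   -> dx -0.05 dy -0.14 dz 2.02 twist -0.09
[-0.06674345  0.00054832]
t 7.55 pos [0.4948 0.0863 0.1005] ang 73.11 open 0.017 F [-0.01  0.97  0.34] zax [ 0.0078 -0.0067 -0.9999]
   -> dx -0.05 dy -0.16 dz 2.05 twist -0.09
[-0.06663659  0.00060031]
```

View pics/d8.png

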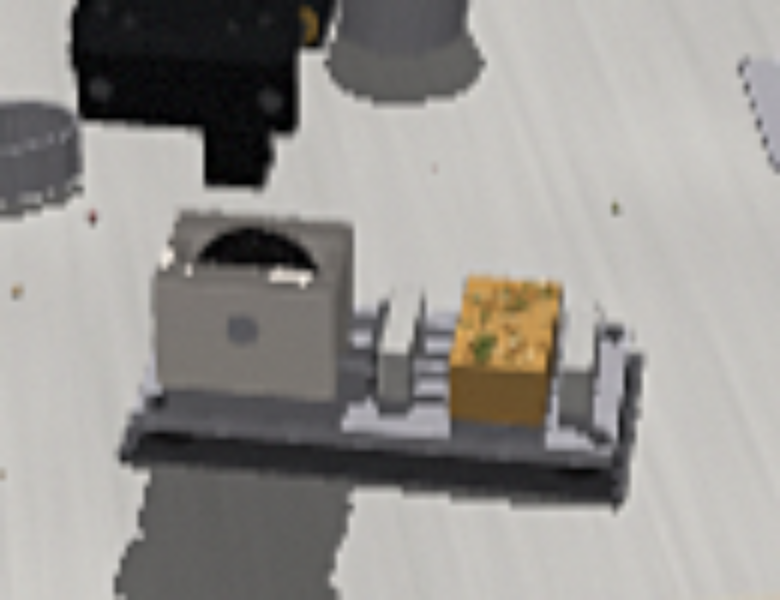

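arm_command([
  {"claw": 0, "dx": 0, "dy": -0.2, "dz": 1.0, "twist": 0},
  {"claw": 0, "dx": 0, "dy": -0.2, "dz": 2.0, "twist": 0},
  {"claw": 0, "dx": 0, "dy": -0.2, "dz": 2.2, "twist": 0},
  {"claw": 0, "dx": 0, "dy": -0.2, "dz": 2.3, "twist": 0},
  {"claw": 0, "dx": 0, "dy": -0.2, "dz": 2.3, "twist": 0},
])

```text
time_s: 7.97
position: [0.4931, 0.0866, 0.0773]
tcp_rot: [[0.291, 0.957, 0.007], [0.957, -0.291, -0.007], [-0.004, 0.009, -1.0]]
force: [-0.3, -0.5, -0.0]
opening: 0.001
```

arm_command([
  {"claw": 0, "dx": 0, "dy": 0, "dz": 0.1, "twist": 0},
  {"claw": 0, "dx": 0, "dy": 0, "dz": 0.15, "twist": 0},
])

```text
time_s: 8.13
position: [0.4935, 0.0866, 0.076]
tcp_rot: [[0.291, 0.957, 0.008], [0.957, -0.291, -0.007], [-0.004, 0.01, -1.0]]
force: [-0.5, 0.0, -0.4]
opening: 0.004
```

arm_command([
  {"claw": 0, "dx": 0, "dy": -0.05, "dz": 0.1, "twist": 0},
  {"claw": 0, "dx": 0, "dy": -0.05, "dz": 0.15, "twist": 0},
  {"claw": 0, "dx": 0, "dy": -0.05, "dz": 0.15, "twist": 0},
])

```text
time_s: 8.38
position: [0.493, 0.0867, 0.0746]
tcp_rot: [[0.291, 0.957, 0.008], [0.957, -0.29, -0.007], [-0.004, 0.01, -1.0]]
force: [0.2, 0.7, 0.0]
opening: 0.003
```

arm_command([
  {"claw": 0, "dx": 0, "dy": -0.05, "dz": 0.08, "twist": 0},
  {"claw": 0, "dx": 0, "dy": -0.05, "dz": 0.08, "twist": 0},
])

```text
time_s: 8.55
position: [0.4929, 0.0868, 0.074]
tcp_rot: [[0.29, 0.957, 0.009], [0.957, -0.29, -0.007], [-0.004, 0.011, -1.0]]
force: [0.1, -0.7, 1.0]
opening: 0.007
```

arm_command([
  {"claw": 0, "dx": 0, "dy": 0, "dz": 0.1, "twist": 0},
  {"claw": 0, "dx": 0, "dy": 0.15, "dz": 0.1, "twist": 0},
  {"claw": 0, "dx": 0, "dy": 0.4, "dz": 0.1, "twist": 0},
  {"claw": 0, "dx": 0, "dy": 0.65, "dz": 0.1, "twist": 0},
])

```text
time_s: 8.88
position: [0.4982, 0.0853, 0.0733]
tcp_rot: [[0.291, 0.957, 0.007], [0.957, -0.291, -0.006], [-0.004, 0.009, -1.0]]
force: [-1.9, 0.6, 5.5]
opening: 0.006
```

arm_command([
  {"claw": 0, "dx": 0, "dy": 0.4, "dz": 0.03, "twist": 0},
  {"claw": 0, "dx": 0, "dy": 0.7, "dz": 0.03, "twist": 0},
  {"claw": 0, "dx": 0, "dy": 0.95, "dz": 0.03, "twist": 0},
])

```text
time_s: 9.13
position: [0.5065, 0.0828, 0.0733]
tcp_rot: [[0.291, 0.957, 0.005], [0.957, -0.291, -0.006], [-0.004, 0.007, -1.0]]
force: [-1.3, 1.7, 5.2]
opening: 0.005
```

arm_command([
  {"claw": 0, "dx": 0, "dy": 0.4, "dz": -0.15, "twist": 0},
  {"claw": 0, "dx": 0, "dy": 0.6, "dz": -0.6, "twist": 0},
  {"claw": 0, "dx": 0, "dy": -0.4, "dz": -0.7, "twist": 0},
  {"claw": 0, "dx": 0, "dy": -1.5, "dz": -0.6, "twist": 0},
  {"claw": 0, "dx": 0, "dy": -1.5, "dz": -0.5, "twist": 0},
  {"claw": 0, "dx": 0, "dy": -1.5, "dz": -0.4, "twist": 0},
  {"claw": 0, "dx": 0, "dy": -1.5, "dz": -0.25, "twist": 0},
  {"claw": 0, "dx": 0, "dy": -1.5, "dz": -0.2, "twist": 0},
])

```text
time_s: 9.8
position: [0.4927, 0.0871, 0.0751]
tcp_rot: [[0.291, 0.957, 0.006], [0.957, -0.291, -0.006], [-0.004, 0.008, -1.0]]
force: [-0.8, -0.6, 0.4]
opening: 0.005
```

```bash
python3 - <<'E'
from h import *
s=to(J(-.069),.073,73.2);print(jig(s['position']))
im=bot.capture('side')[:,:,::-1];cv2.imwrite('pics/d9.png',cv2.resize(im[190:290,255:385],None,fx=6,fy=6))
s=to(J(-.069),.073,73.2);print(jig(s['position']))
E
```

```text
t 9.80 pos [0.4927 0.0871 0.0751] ang 73.09 open 0.005 F [-0.78 -0.63  0.45] zax [ 0.0061 -0.0059 -1.    ]
   -> dx -0.07 dy -0.01 dz 0.21 twist -0.11
[-0.06886577  0.00074498]
t 9.85 pos [0.4927 0.087  0.075 ] ang 73.09 open 0.005 F [-0.4  -1.22  0.81] zax [ 0.0058 -0.0059 -1.    ]
   -> dx -0.07 dy -0.01 dz 0.20 twist -0.11
[-0.0689158   0.00070936]
```

View pics/d9.png

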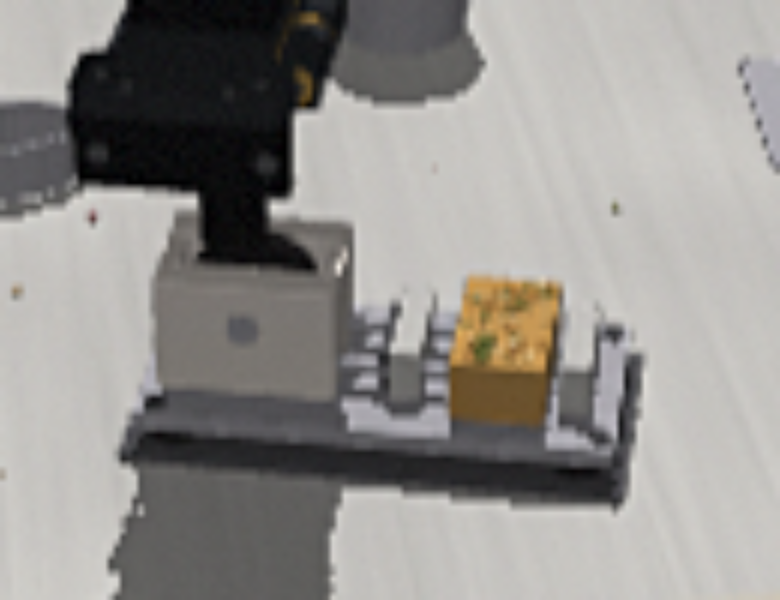

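The jaw advanced about 4 mm from that stroke; its face moved from x≈412 to 424 in the crop. Press was about 5.5 N. Continuing.

arm_command([
  {"claw": 0, "dx": 0, "dy": 0, "dz": 0.2, "twist": 0},
  {"claw": 0, "dx": 0, "dy": 0, "dz": 0.2, "twist": 0},
  {"claw": 0, "dx": 0, "dy": 0.2, "dz": 0.2, "twist": 0},
  {"claw": 0, "dx": 0, "dy": 0.5, "dz": 0.2, "twist": 0},
  {"claw": 0, "dx": 0, "dy": 0.8, "dz": 0.2, "twist": 0},
  {"claw": 0, "dx": 0, "dy": 1.1, "dz": 0.2, "twist": 0},
  {"claw": 0, "dx": 0, "dy": 1.4, "dz": 0.2, "twist": 0},
])

```text
time_s: 10.43
position: [0.5056, 0.0832, 0.0734]
tcp_rot: [[0.291, 0.957, 0.005], [0.957, -0.291, -0.005], [-0.004, 0.006, -1.0]]
force: [-1.2, 1.3, 5.8]
opening: 0.004
```

arm_command([
  {"claw": 0, "dx": 0, "dy": 0.5, "dz": -0.15, "twist": 0},
  {"claw": 0, "dx": 0, "dy": 0.7, "dz": -0.6, "twist": 0},
  {"claw": 0, "dx": 0, "dy": -0.4, "dz": -0.7, "twist": 0},
  {"claw": 0, "dx": 0, "dy": -1.4, "dz": -0.6, "twist": 0},
  {"claw": 0, "dx": 0, "dy": -1.4, "dz": -0.5, "twist": 0},
  {"claw": 0, "dx": 0, "dy": -1.4, "dz": -0.4, "twist": 0},
  {"claw": 0, "dx": 0, "dy": -1.4, "dz": -0.25, "twist": 0},
  {"claw": 0, "dx": 0, "dy": -1.4, "dz": -0.2, "twist": 0},
])

```text
time_s: 11.1
position: [0.4924, 0.0873, 0.075]
tcp_rot: [[0.291, 0.957, 0.005], [0.957, -0.291, -0.005], [-0.004, 0.006, -1.0]]
force: [0.1, 0.1, 0.1]
opening: 0.007
```

```bash
python3 - <<'E'
from h import *
s=to(J(-.069),.073,73.2);print(jig(s['position']))
E
```

```text
t 11.10 pos [0.4924 0.0873 0.075 ] ang 73.07 open 0.007 F [0.08 0.06 0.09] zax [ 0.0046 -0.0054 -1.    ]
   -> dx -0.09 dy 0.03 dz 0.20 twist -0.13
[-0.06930629  0.0008894 ]
```

Same again for stroke 3.

arm_command([
  {"claw": 0, "dx": -0.05, "dy": 0, "dz": 0.2, "twist": 0},
  {"claw": 0, "dx": -0.05, "dy": 0, "dz": 0.2, "twist": 0},
  {"claw": 0, "dx": -0.05, "dy": 0.2, "dz": 0.2, "twist": 0},
  {"claw": 0, "dx": -0.05, "dy": 0.5, "dz": 0.2, "twist": 0},
  {"claw": 0, "dx": -0.05, "dy": 0.8, "dz": 0.2, "twist": 0},
  {"claw": 0, "dx": -0.05, "dy": 1.1, "dz": 0.2, "twist": 0},
  {"claw": 0, "dx": -0.05, "dy": 1.4, "dz": 0.2, "twist": 0},
])

```text
time_s: 11.68
position: [0.5056, 0.0832, 0.0733]
tcp_rot: [[0.292, 0.956, 0.004], [0.956, -0.292, -0.005], [-0.003, 0.005, -1.0]]
force: [-1.5, 2.6, 4.7]
opening: 0.007
```

arm_command([
  {"claw": 0, "dx": 0, "dy": 0.5, "dz": -0.15, "twist": 0},
  {"claw": 0, "dx": 0, "dy": 0.7, "dz": -0.6, "twist": 0},
  {"claw": 0, "dx": 0, "dy": -0.4, "dz": -0.7, "twist": 0},
  {"claw": 0, "dx": 0, "dy": -1.35, "dz": -0.6, "twist": 0},
  {"claw": 0, "dx": 0, "dy": -1.35, "dz": -0.5, "twist": 0},
  {"claw": 0, "dx": 0, "dy": -1.35, "dz": -0.4, "twist": 0},
  {"claw": 0, "dx": 0, "dy": -1.35, "dz": -0.25, "twist": 0},
  {"claw": 0, "dx": 0, "dy": -1.35, "dz": -0.2, "twist": 0},
])

```text
time_s: 12.35
position: [0.4928, 0.0872, 0.075]
tcp_rot: [[0.292, 0.957, 0.004], [0.957, -0.292, -0.005], [-0.003, 0.006, -1.0]]
force: [0.8, 0.0, 0.7]
opening: 0.008
```

```bash
python3 - <<'E'
from h import *
s=to(J(-.069),.073,73.2);print(jig(s['position']))
im=bot.capture('side')[:,:,::-1];cv2.imwrite('pics/d10.png',cv2.resize(im[190:290,255:385],None,fx=6,fy=6))
E
```

```text
t 12.35 pos [0.4928 0.0872 0.075 ] ang 73.05 open 0.008 F [0.84 0.01 0.7 ] zax [ 0.0044 -0.0046 -1.    ]
   -> dx -0.08 dy -0.02 dz 0.20 twist -0.15
[-0.06885885  0.00084197]
```

View pics/d10.png

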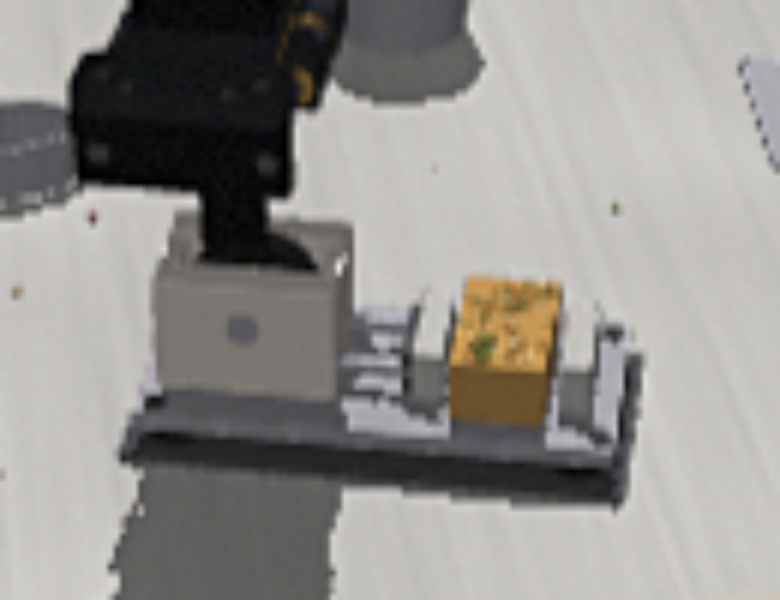

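The jaw is nearly at the bar (face at x≈448 against the bar at x≈452 in the crop). Stroke 4:

arm_command([
  {"claw": 0, "dx": -0.08, "dy": 0, "dz": 0.2, "twist": 0},
  {"claw": 0, "dx": -0.08, "dy": 0, "dz": 0.2, "twist": 0},
  {"claw": 0, "dx": -0.08, "dy": 0.2, "dz": 0.2, "twist": 0},
  {"claw": 0, "dx": -0.08, "dy": 0.5, "dz": 0.2, "twist": 0},
  {"claw": 0, "dx": -0.08, "dy": 0.8, "dz": 0.2, "twist": 0},
  {"claw": 0, "dx": -0.08, "dy": 1.1, "dz": 0.2, "twist": 0},
  {"claw": 0, "dx": -0.08, "dy": 1.4, "dz": 0.2, "twist": 0},
])

```text
time_s: 12.98
position: [0.506, 0.0828, 0.0733]
tcp_rot: [[0.292, 0.956, 0.004], [0.956, -0.292, -0.004], [-0.002, 0.005, -1.0]]
force: [-0.5, 3.4, 4.3]
opening: 0.009
```

arm_command([
  {"claw": 0, "dx": 0, "dy": 0.5, "dz": -0.15, "twist": 0},
  {"claw": 0, "dx": 0, "dy": 0.7, "dz": -0.6, "twist": 0},
  {"claw": 0, "dx": 0, "dy": -0.4, "dz": -0.7, "twist": 0},
  {"claw": 0, "dx": 0, "dy": -1.35, "dz": -0.6, "twist": 0},
  {"claw": 0, "dx": 0, "dy": -1.35, "dz": -0.5, "twist": 0},
  {"claw": 0, "dx": 0, "dy": -1.35, "dz": -0.4, "twist": 0},
  {"claw": 0, "dx": 0, "dy": -1.35, "dz": -0.25, "twist": 0},
  {"claw": 0, "dx": 0, "dy": -1.35, "dz": -0.2, "twist": 0},
])

```text
time_s: 13.65
position: [0.4932, 0.0867, 0.075]
tcp_rot: [[0.292, 0.956, 0.004], [0.956, -0.292, -0.004], [-0.002, 0.005, -1.0]]
force: [0.6, -0.6, -0.4]
opening: 0.005
```

```bash
python3 - <<'E'
from h import *
s=to(J(-.069),.073,73.2);print(jig(s['position']))
im=bot.capture('side')[:,:,::-1];cv2.imwrite('pics/d11.png',cv2.resize(im[190:290,255:385],None,fx=6,fy=6))
E
```

```text
t 13.65 pos [0.4932 0.0867 0.075 ] ang 73.01 open 0.005 F [ 0.65 -0.64 -0.38] zax [ 0.0042 -0.0037 -1.    ]
   -> dx -0.05 dy -0.07 dz 0.20 twist -0.19
[-0.06826599  0.00053286]
```

View pics/d11.png

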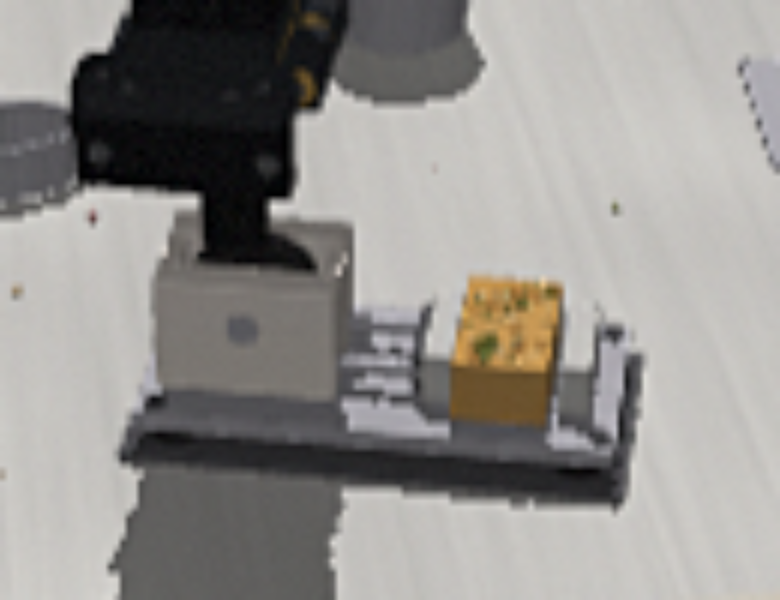

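The jaw now touches the bar and a thin gap to the fence remains. For stroke 5 I'll read more often and make no sideways correction.

arm_command([
  {"claw": 0, "dx": 0, "dy": -0.1, "dz": 0, "twist": 0},
  {"claw": 0, "dx": 0, "dy": -0.1, "dz": 0.2, "twist": 0},
  {"claw": 0, "dx": 0, "dy": -0.1, "dz": 0.22, "twist": 0},
  {"claw": 0, "dx": 0, "dy": 0.1, "dz": 0.22, "twist": 0},
  {"claw": 0, "dx": 0, "dy": 0.35, "dz": 0.22, "twist": 0},
  {"claw": 0, "dx": 0, "dy": 0.6, "dz": 0.22, "twist": 0},
])

```text
time_s: 14.2
position: [0.4983, 0.0852, 0.0732]
tcp_rot: [[0.293, 0.956, 0.003], [0.956, -0.293, -0.003], [-0.002, 0.003, -1.0]]
force: [-2.0, 1.8, 4.8]
opening: 0.007
```

arm_command([
  {"claw": 0, "dx": 0, "dy": 0.35, "dz": 0.04, "twist": 0},
  {"claw": 0, "dx": 0, "dy": 0.6, "dz": 0.04, "twist": 0},
])

```text
time_s: 14.37
position: [0.5033, 0.0838, 0.0731]
tcp_rot: [[0.293, 0.956, 0.001], [0.956, -0.293, -0.003], [-0.002, 0.001, -1.0]]
force: [-1.9, 1.7, 5.7]
opening: 0.004
```

arm_command([
  {"claw": 0, "dx": 0, "dy": 0.35, "dz": 0.03, "twist": 0},
  {"claw": 0, "dx": 0, "dy": 0.55, "dz": 0.03, "twist": 0},
])

```text
time_s: 14.53
position: [0.506, 0.0826, 0.073]
tcp_rot: [[0.293, 0.956, -0.005], [0.956, -0.293, -0.002], [-0.003, -0.004, -1.0]]
force: [-4.5, 1.5, 7.0]
opening: 0.002
```

The stroke force is now about 4.7 N, so the bar is against the fence with a grip of roughly 9 N. Lifting off while moving on.

arm_command([
  {"claw": 0, "dx": 0, "dy": 0.4, "dz": -0.15, "twist": 0},
  {"claw": 0, "dx": 0, "dy": 0.9, "dz": -0.5, "twist": 0},
  {"claw": 0, "dx": 0, "dy": 1.2, "dz": -1.5, "twist": 0},
  {"claw": 0, "dx": 0, "dy": 1.2, "dz": -4, "twist": 0},
  {"claw": 0, "dx": 0, "dy": 1.2, "dz": -6, "twist": 0},
])

```text
time_s: 14.95
position: [0.5187, 0.0789, 0.1335]
tcp_rot: [[0.293, 0.956, -0.004], [0.956, -0.293, -0.002], [-0.003, -0.004, -1.0]]
force: [0.6, 0.6, -0.4]
opening: 0.003
```

```bash
python3 - <<'E'
from h import *
s=to(J(-.069),.073,73.2);print(jig(s['position']))
for n in ('side','scene','wrist'):
  im=bot.capture(n)[:,:,::-1];cv2.imwrite('pics/%s12.png'%n,im)
  if n=='side':cv2.imwrite('pics/d12.png',cv2.resize(im[190:290,255:385],None,fx=6,fy=6))
E
```

```text
t 14.95 pos [0.5187 0.0789 0.1335] ang 72.95 open 0.003 F [ 0.64  0.58 -0.42] zax [-0.0044 -0.002  -1.    ]
   -> dx -0.04 dy -2.72 dz 6.06 twist -0.25
[-0.04160513  0.00043901]
```

View pics/d12.png

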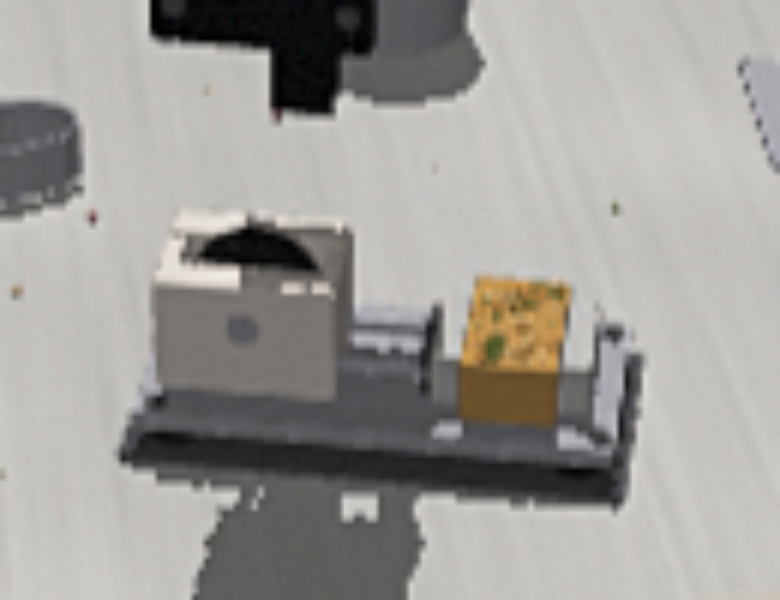

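View pics/scene12.png

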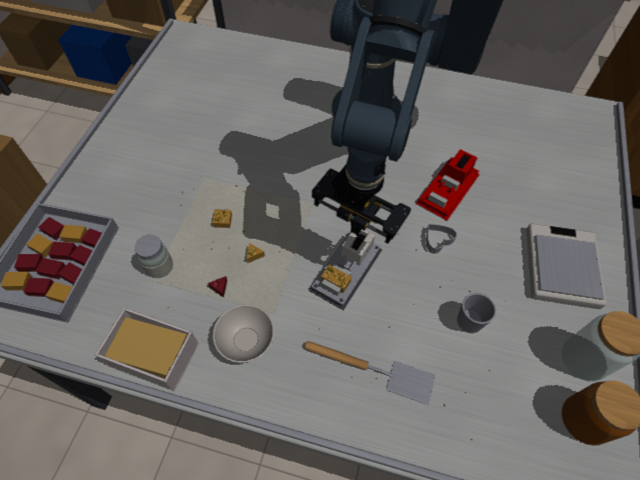

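The bar is now against the fence, and nothing else in the scene has moved. I have time for one confirming light stroke: if the grip is firm, the stroke should resist at once.

arm_command([
  {"claw": 0, "dx": 0, "dy": -2.6, "dz": 2, "twist": 0},
  {"claw": 0, "dx": 0, "dy": -2.6, "dz": 4, "twist": 0},
  {"claw": 0, "dx": 0, "dy": -2.6, "dz": 5, "twist": 0},
  {"claw": 0, "dx": 0, "dy": -2.6, "dz": 5.5, "twist": 0},
  {"claw": 0, "dx": 0, "dy": -2.6, "dz": 5.7, "twist": 0},
  {"claw": 0, "dx": 0, "dy": -2.6, "dz": 5.75, "twist": 0},
  {"claw": 0, "dx": 0, "dy": -2.6, "dz": 5.75, "twist": 0},
])

```text
time_s: 15.68
position: [0.496, 0.0862, 0.077]
tcp_rot: [[0.293, 0.956, 0.001], [0.956, -0.293, -0.002], [-0.002, 0.002, -1.0]]
force: [0.3, -0.1, -0.0]
opening: 0.007
```

```bash
python3 - <<'E'
from h import *
s=to(J(-.068),.073,73.2);print(jig(s['position']))
E
```

```text
t 15.68 pos [0.496  0.0862 0.077 ] ang 72.95 open 0.007 F [ 0.28 -0.09 -0.03] zax [ 0.0014 -0.0023 -1.    ]
   -> dx -0.09 dy -0.25 dz 0.40 twist -0.25
[-0.06548756  0.00089425]
```

View pics/wrist12.png

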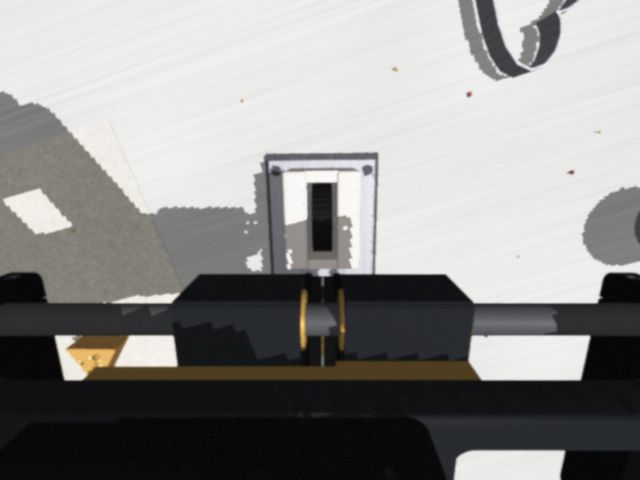

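Now press lightly at x ≈ -66 and stroke slowly.

arm_command([
  {"claw": 0, "dx": 0, "dy": -0.05, "dz": 0.2, "twist": 0},
  {"claw": 0, "dx": 0, "dy": 0, "dz": 0.38, "twist": 0},
  {"claw": 0, "dx": 0, "dy": 0.05, "dz": 0.4, "twist": 0},
  {"claw": 0, "dx": 0, "dy": 0.15, "dz": 0.4, "twist": 0},
  {"claw": 0, "dx": 0, "dy": 0.25, "dz": 0.4, "twist": 0},
])

```text
time_s: 16.1
position: [0.4972, 0.0859, 0.0733]
tcp_rot: [[0.293, 0.956, -0.001], [0.956, -0.293, -0.002], [-0.002, -0.001, -1.0]]
force: [-3.2, 1.3, 5.7]
opening: 0.003
```

arm_command([
  {"claw": 0, "dx": 0, "dy": 0.2, "dz": 0.03, "twist": 0},
  {"claw": 0, "dx": 0, "dy": 0.3, "dz": 0.03, "twist": 0},
])

```text
time_s: 16.27
position: [0.4981, 0.0854, 0.0731]
tcp_rot: [[0.293, 0.956, -0.005], [0.956, -0.293, -0.001], [-0.003, -0.004, -1.0]]
force: [-3.1, 1.0, 7.1]
opening: 0.007
```

arm_command([
  {"claw": 0, "dx": 0, "dy": 0.35, "dz": 0.0, "twist": 0},
  {"claw": 0, "dx": 0, "dy": 0.4, "dz": 0.0, "twist": 0},
])

```text
time_s: 16.43
position: [0.5006, 0.0845, 0.0733]
tcp_rot: [[0.293, 0.956, -0.008], [0.956, -0.293, -0.001], [-0.003, -0.007, -1.0]]
force: [-3.6, 1.0, 5.7]
opening: 0.006
```

arm_command([
  {"claw": 0, "dx": 0, "dy": 0.4, "dz": -0.1, "twist": 0},
  {"claw": 0, "dx": 0, "dy": 0.9, "dz": -0.5, "twist": 0},
  {"claw": 0, "dx": 0, "dy": 1.2, "dz": -1.5, "twist": 0},
  {"claw": 0, "dx": 0, "dy": 1.2, "dz": -4, "twist": 0},
  {"claw": 0, "dx": 0, "dy": 1.2, "dz": -7, "twist": 0},
  {"claw": 0, "dx": 0, "dy": 1.2, "dz": -9, "twist": 0},
  {"claw": 0, "dx": 0, "dy": 1.2, "dz": -9, "twist": 0},
])

```text
time_s: 17.02
position: [0.5173, 0.0805, 0.1676]
tcp_rot: [[0.293, 0.956, 0.003], [0.956, -0.293, -0.002], [-0.001, 0.004, -1.0]]
force: [1.0, 0.5, 0.5]
opening: 0.004
```

```bash
python3 - <<'E'
from h import *
s=to(J(-.069),.073,73.2);print(jig(s['position']))
im=bot.capture('side')[:,:,::-1];cv2.imwrite('pics/side13.png',im)
a=cv2.imread('pics/side12.png')
cv2.imwrite('pics/cmp.png',np.vstack([cv2.resize(x[230:275,315:365],None,fx=12,fy=6.6) for x in (a,im)]))
d=np.abs(a.astype(int)-im)[225:280,310:375].sum(2);print((d>60).sum())
E
```

```text
t 17.02 pos [0.5173 0.0805 0.1676] ang 72.96 open 0.004 F [1.03 0.51 0.53] zax [ 0.0033 -0.0019 -1.    ]
   -> dx -0.16 dy -2.59 dz 9.45 twist -0.24
[-0.04347249  0.00157294]
148
```

View pics/cmp.png

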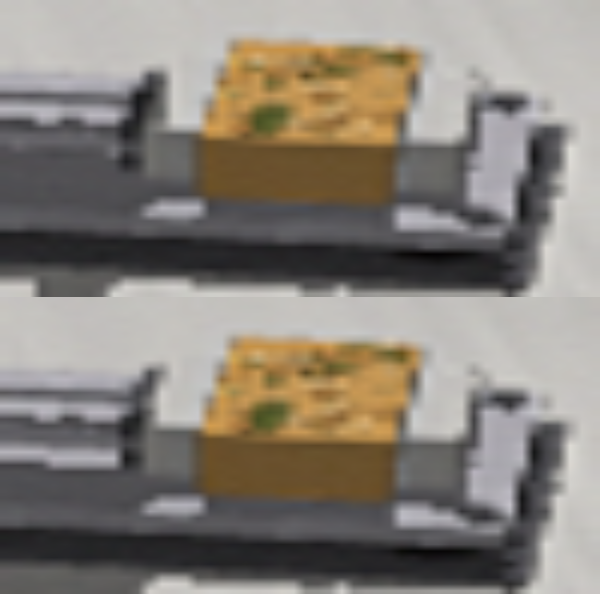

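The jaw and bar didn't move between the two views, and only shadows changed. The confirming stroke met 3.3–3.7 N straight away, so the bar is seated and gripped. The arm is clear, so I'm handing in.

```bash
python3 -c "
from rig import bot
print(bot.hand_in())"
```

```text
the job is handed in; nothing more can be done
None
```

I laid the bar flat and centred in the white jig's channel and let go of it. I then closed the jaw with five light strokes on the thumbwheel, lifting off each time while still moving forward, and handed in at about 17 s.

- **Force on the wheel:** the press stayed at about 4 to 7 N in every reading, against the 12 N limit. On the fifth stroke the stroke force rose to about 4.7 N, which works out to a grip of roughly 9 N, well below the 18 N that crushes the bar.
- **Final checks:** I added one confirming stroke. It met 3.3 to 3.7 N almost at once, and the side view showed no movement of the jaw or bar, so the grip should be above 3.5 N. The bar sits between jaw and fence with no visible gap.
- **Surroundings:** nothing else in the scene looked moved in the last overall picture, taken before the confirming stroke. The arm was clear of everything at the end.
- **What disagreed:** the cameras differed by up to about 3 mm on the jig's sideways position, so I used a middle value. On the confirming stroke the fingertip moved on about 2.6 mm more near the end while the jaw stayed put, so I took that as slipping on the wheel. The grip figures are worked out from the stroke force, which was noisy by about 0.7 N; I did not measure the grip directly.

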